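# Blank off the transfer coupler with the plug that fits its bore

## Robot

A 6-joint arm with a two-finger parallel gripper is mounted at the origin on a cart in front of the work surface, level with it; the furniture and walls round the work are solid. World frame = base frame: x ahead of the robot, y to its left, z up, the work surface at z = 0. Lengths are in m, angles in rad, forces in N, time in s.
With the tool pointing down it reaches from about 0.35 to 0.975 m from the base axis. Payload 4.9 kg.
Tool frame: the origin (TCP) lies at the very end of the fingers, on their centre line; the grasp point (between the pads) lies 19 mm behind it; y points along the fingers, z is the direction in which the jaws open and shut, and the axes are right-handed (so a half turn about y gives the same grasp; the last joint's range is limited). The gripper opens to 85 mm and grips with 20 to 120 N. Pads are 22 mm wide; open, the fingers measure 114 mm over their backs; the gripper's body (76 mm by 85 mm) begins 54 mm behind the grasp point. The pads swing forward as they close: fully open they stand 13 mm farther back than shut.
Start: joints at [1.173, 0.053, 1.613, -0, 1.476, -0.119], TCP at [0.172, 0.601, 0.231] pointing down, gripper open.
Joint ranges: [-3.01, 3.01], [-1.01, 2.22], [0.06, 2.58], [-1.02, 4.17], [0.09, 2.62], [-3.14, 3.14]. Speed limits (rad/s): [2.57, 2.57, 3.14, 3.14, 3.14, 3.14].

## Interface

Orientations are given as a rotation vector (axis times angle).
In Python, from station import ctrl gives the robot as it stands.
- The arm moves only by the tool arm_command, never from a script. Its argument "steps" is a list of rows, each a list of 3 entries, a list of its own where there are three numbers: the shift along the tool's x, y, z in m, then the turn, a rotation vector about the tool's x, y, z in degrees, then the opening, from 0 (shut) to 1 (fully open). In form: [[[dx, dy, dz], [ax, ay, az], gripper], ...]. A call has 1 to 5 rows; each row is the pose to reach, as a shift and turn from the pose measured when the call began, along the tool's axes at that moment; what a row does not reach only later rows make up. A row lasts 1/10 s, in which the tool goes at most 50 mm and 8.59 degrees, less where a joint would pass 70% of its speed; a pose out of reach is approached as far as the arm can. A call with a gripper value outside its range is refused whole. The fingers move at their own pace and stop on an object; "force" is the grip in N (left out, the last holds). Time passes only in rows, so rows that repeat a pose let the fingers close. It gives the time, the measured TCP pose, the force and the opening at its end, in the units of the state.
- ctrl.get_obs(): the state, without advancing time (a new reading comes with each control period).
- ctrl.get_image(name): name is "side" or "top"; returns a dict with "img" (400x640x3 uint8, red, green, blue), "camera_matrix" (3x3 intrinsics, pixels), "k1" (the pictures are not rectified: a ray, as slopes to the right and down, at radius r is drawn at 1 + k1 r^2 times it, then the intrinsics apply), "world_from_camera" (4x4, takes a point from camera to world coordinates). Camera axes: x right, y up, looking along -z (the intrinsics and any distortion apply to the point x, -y, -z); pixel columns grow to the right and rows downward; lengths in m; the calibration is good to about 2 mm. A picture is of the moment at which its call begins. There is no depth.
- ctrl.finish_job(): hands the job in, once; it reports no verdict.
Trained networks look in a picture, given as the dict that the camera call returned (one of the last four; its "shot" number tells which), for a name from the list of things; names that differ only in an ending like _2 or _b are one class to them, and where a whole thing is asked for, a point or a joint stands for the part that bears it (a point fixed in the world has none). Each returns a list of dicts, best first, with "confidence" (0 to 1); they miss things now and then, are a little off and sometimes report something else, mostly with a low value. They report only what shows in the picture. A call takes as long as a camera call. They do not tell look-alikes from the thing itself.
- ctrl.boxes_of(picture, name): "position" ([row, column] in pixels, amid what is visible of it).
The state is a dict: "t": time; "q": joint angles; "dq": joint speeds; "effort": joint torques, N m; "tool_pos": TCP position; "tool_rot": TCP orientation; "contact_force": force on the tool from outside, world axes, zero at the start; "wrist_torque": the same for the moment, N m; "opening": finger opening in m.
Only numpy, scipy, OpenCV 4.12 (cv2) and the standard library are available. Lean on these libraries where they do the work, as an engineer would, in place of code of your own. Each camera call takes 0.05 s, during which the arm holds its last target.

## Task

Take the yellow dust covers off the plugs and put every one of them in the white tray. Feel the bottom of the coupler's bore with the depth rod and stand the rod back in its stand; then fit the one plug that, standing on the bottom of the bore, has its groove level with the cam arms and its shoulder flush with the rim, and swing both cam arms down together, not one after the other, until they are fully home. Leave the amber bottle and the conical flask alone.

Things in the scene. Friction and masses are not known exactly. Their poses are not given: they have to be found in the camera images.
- coupler_mouth (a point): centre of the rim (85 mm above the bench) of the fixed aluminium coupler, an upright tube, mouth up, 50 mm outside, 40 mm inside, on a round flange 96 mm across, 8 mm thick. The bore is blind, its floor about 32, 41 or 50 mm below the rim, differing from start to start. z is up; the cam arms are at its own +y (cam_left) and -y (cam_right) sides
- cam_left (a joint): brass cam arm, 13 mm wide, 7 mm thick, 52 mm long from its pivot, which lies 29.5 mm from the coupler's axis, 11 mm below the rim; it turns in the coupler's y-z plane. 0: pointing outward and 40 degrees up; 2.27 (end stop): hanging straight down beside the tube, locked, outer face 34 mm from the axis. It stays where it is left (0.07 N m friction)
- cam_right (a joint): the mirror-image cam arm on the coupler's own -y side, same sizes and values
- cam_left_tip (a point): free end of the left cam arm, 52 mm from its pivot
- cam_right_tip (a point): free end of the right cam arm, 52 mm from its pivot
- rod_tip (a point): lower end of the depth rod: a steel rod 10 mm in diameter with marks every 10 mm, 150 mm long in all, with a blue handle at the top (18 mm in diameter, the uppermost 38 mm, a 24 mm collar 4 mm thick right below it). z runs up the rod
- rod_grip (a point): middle of the depth rod's blue handle, 131 mm above its tip and 19 mm below its top
- stand_hole (a point): centre of the mouth (60 mm above the bench) of the grey stand of the depth rod, a fixed upright tube with a flared mouth: bore 15 mm in diameter, opening to 30 mm at the mouth, its bottom 52 mm below the mouth. At the start the rod stands in it
- tray: white open tray for the covers, loose, 220 x 130 mm and 28 mm high, walls and floor 4 mm thick; origin at the centre of its underside, x along the 220 mm side
- electrode_post (a point): point 120 mm up the axis of the post (41 mm in diameter) of the white jointed electrode stand, a fixed bystander 360 mm high to keep clear of: its base reaches 90 mm forward from the post, its elbow (z 210 to 290 mm) sticks out 110 mm to the post's far left, its boom (z 210 to 360 mm) 210 mm to its right and slightly forward
- amber_mid (a point): centre of the amber bottle, 53 mm in diameter, 109 mm high, a bystander
- flask_mid (a point): centre of the conical glass flask, 63 mm in diameter, 107 mm high, a bystander
- plug_short_mid (a point): middle of the short grooved steel plug, on its axis 21 mm above its underside, where the cam noses enter the groove when the arms (pivots) are level with it. Loose, 36 mm in diameter, 50 mm high; black knob on top (22 mm in diameter, 18 mm high): its middle 20 mm, the steel shoulder's top 11 mm above this point. It slides down the bore onto the floor. z runs up the plug
- plug_medium_mid (a point): middle of the medium grooved steel plug, on its axis 30 mm above its underside, where the cam noses enter the groove when the arms (pivots) are level with it. Loose, 36 mm in diameter, 59 mm high; black knob on top (22 mm in diameter, 18 mm high): its middle 20 mm, the steel shoulder's top 11 mm above this point. It slides down the bore onto the floor. z runs up the plug
- plug_long_mid (a point): middle of the long grooved steel plug, on its axis 39 mm above its underside, where the cam noses enter the groove when the arms (pivots) are level with it. Loose, 36 mm in diameter, 68 mm high; black knob on top (22 mm in diameter, 18 mm high): its middle 20 mm, the steel shoulder's top 11 mm above this point. It slides down the bore onto the floor. z runs up the plug
- cover_short_mid (a point): centre of the yellow plastic dust cover that starts over the short plug, absent in some starts: an upturned cup 50 mm in diameter, 37 mm high, open below (42 mm inside), with its 3 mm top resting on the plug's knob, so that it must go up 34 mm to come free. z runs to its closed end
- cover_medium_mid (a point): centre of the yellow plastic dust cover that starts over the medium plug, absent in some starts: an upturned cup 50 mm in diameter, 37 mm high, open below (42 mm inside), with its 3 mm top resting on the plug's knob, so that it must go up 34 mm to come free. z runs to its closed end
- cover_long_mid (a point): centre of the yellow plastic dust cover that starts over the long plug, absent in some starts: an upturned cup 50 mm in diameter, 37 mm high, open below (42 mm inside), with its 3 mm top resting on the plug's knob, so that it must go up 34 mm to come free. z runs to its closed end
Not all that is in view belongs to the job. Leave any blue look-alike of the part that bears coupler_mouth alone.

How it is judged:
By the outcome, as a careful person would: the job done as asked, in the order asked, and still so for the second after the job is handed in, with the robot touching nothing.
Of packing_a, packing_b, packing_c only 1 to 1 are there at a start; the rules pass over those that are not, and their reading is None.
Of cover_short, cover_medium, cover_long only 1 to 3 are there at a start; the rules pass over those that are not, and their reading is None.
At some moment in a run one of tray, plug_short, plug_medium, plug_long may be knocked a few centimetres aside while the robot is not near it.
It also fails if it takes over 210 s, if anything falls off the work surface, if the arm or the gripper's body presses on something with over 40 N, if the wrist force passes 120 N, or if a joint passes its speed limit or range.

## Working session

There is one attempt and no reset: what is moved stays moved. The work goes in short steps, Python scripts to look and compute and a tool call to move; the robot and the scene stay as the last step left them, time stands still between calls to the robot, and variables do not carry over. Pictures are saved under pics/ and viewed, and the job is handed in when it is done.

Besides the shell and the picture viewer there is one more tool, called in YAML: its name, and indented under it one key for each argument. arm_command: Moves the arm, as the interface text tells. Its arguments: {"type":"object","properties":{"steps":{"type":"array"},"force":{"type":"number"}},"required":["steps"]}

```bash
ls -la; mkdir -p pics; cat > h.py <<'E'
import numpy as np, cv2, sys
from scipy.spatial.transform import Rotation as R
from station import ctrl
def pix2ray(p,row,col):
    K=np.array(p["camera_matrix"]);k1=p["k1"]
    T=np.array(p["world_from_camera"])
    u=(col-K[0,2])/K[0,0];v=(row-K[1,2])/K[1,1]
    rd=np.hypot(u,v);r=rd
    for _ in range(30): r=rd/(1+k1*r*r)
    s=r/rd if rd>0 else 1
    d=T[:3,:3]@np.array([u*s,-v*s,-1.]);return T[:3,3],d/np.linalg.norm(d)
def proj(p,X):
    K=np.array(p["camera_matrix"]);T=np.array(p["world_from_camera"])
    c=T[:3,:3].T@(np.array(X,float)-T[:3,3]);u=c[0]/-c[2];v=-c[1]/-c[2]
    s=1+p["k1"]*(u*u+v*v);return np.array([K[1,1]*v*s+K[1,2],K[0,0]*u*s+K[0,2]])
def atz(p,rc,z):
    o,d=pix2ray(p,*rc);return o+d*(z-o[2])/d[2]
def tri(obs):
    A=np.zeros((3,3));b=np.zeros(3);L=[]
    for p,rc in obs:
        o,d=pix2ray(p,*rc);M=np.eye(3)-np.outer(d,d);A+=M;b+=M@o;L.append((o,d))
    X=np.linalg.solve(A,b)
    return X,[float(np.linalg.norm((np.eye(3)-np.outer(d,d))@(X-o))) for o,d in L]
def save(p,name,crop=None,f=1):
    im=p["img"][:,:,::-1]
    if crop: r0,r1,c0,c1=crop; im=im[r0:r1,c0:c1]
    im=cv2.resize(im,None,fx=f,fy=f,interpolation=cv2.INTER_CUBIC);cv2.imwrite("pics/"+name,im)
def shift(dw):
    """world delta -> tool axes"""
    o=ctrl.get_obs();return R.from_rotvec(o["tool_rot"]).as_matrix().T@np.array(dw)
E
python3 - <<'E'
from h import *
np.set_printoptions(precision=4,suppress=True)
o=ctrl.get_obs();print(o)
print(R.from_rotvec(o["tool_rot"]).as_matrix())
import pickle
ps={}
for n in ("side","top"):
    p=ctrl.get_image(n);ps[n]=p;save(p,n+"0.png",f=1.25);print(n,p["shot"],p["camera_matrix"],p["k1"],p["world_from_camera"])
    for k in "coupler_mouth cam_left cam_right cam_left_tip cam_right_tip rod_tip rod_grip stand_hole tray electrode_post amber_mid flask_mid plug_short_mid plug_medium_mid plug_long_mid cover_short_mid cover_medium_mid cover_long_mid".split():
        print(n,k,[(np.round(d["position"]),round(d["confidence"],2)) for d in ctrl.boxes_of(p,k)][:5])
pickle.dump(ps,open("ps0.pkl","wb"))
E
```

```text
total 12
drwxr-xr-x  3 agent agent 4096 Dec  7 03:00 .
drwxr-xr-x 23 root  root  4096 Dec  7 03:00 ..
drwxr-xr-x  2 agent agent 4096 Dec  7 03:00 pics
{'t': 0.0, 'q': array([ 1.173 ,  0.0534,  1.6143,  0.    ,  1.476 , -0.119 ]), 'dq': array([ 0.    , -0.0008, -0.    , -0.0015,  0.0009,  0.0005]), 'effort': array([  0.0002, -39.3682, -37.0176,  -0.0001,   0.0069,   0.    ]), 'tool_pos': array([0.1718, 0.6003, 0.2301]), 'tool_rot': array([-1.5617,  0.2194, -0.2185]), 'contact_force': array([0.6509, 0.0241, 0.2141]), 'wrist_torque': array([-0.0009, -0.0527, -0.0393]), 'opening': 0.0852131600339941}
[[ 0.9614 -0.0008  0.2752]
 [-0.2752 -0.0019  0.9614]
 [-0.0003 -1.     -0.002 ]]
side 1 [[398.8317   0.     325.8599]
 [  0.     398.8317 198.1107]
 [  0.       0.       1.    ]] 0.03374564604251195 [[ 0.2081  0.4434 -0.8718 -0.5512]
 [-0.9781  0.0947 -0.1853 -0.2441]
 [ 0.0004  0.8913  0.4534  0.6952]
 [ 0.      0.      0.      1.    ]]
side coupler_mouth [(array([211., 305.]), 0.95), (array([227., 468.]), 0.2)]
side cam_left [(array([194., 292.]), 0.44)]
side cam_right [(array([198., 321.
[... 1385 characters left out ...]
y([197., 311.]), 0.51), (array([258., 226.]), 0.38)]
top cam_left_tip [(array([263., 204.]), 0.62)]
top cam_right_tip [(array([183., 274.]), 0.51)]
top rod_tip [(array([179., 272.]), 0.64)]
top rod_grip [(array([182., 273.]), 0.49)]
top stand_hole [(array([190., 276.]), 0.63)]
top tray [(array([237., 263.]), 0.82)]
top electrode_post [(array([167., 371.]), 0.59)]
top amber_mid [(array([162., 290.]), 0.73)]
top flask_mid [(array([181., 442.]), 0.59)]
top plug_short_mid []
top plug_medium_mid [(array([231., 402.]), 0.66)]
top plug_long_mid []
top cover_short_mid []
top cover_medium_mid []
top cover_long_mid [(array([239., 376.]), 0.69), (array([178., 272.]), 0.48), (array([179., 441.]), 0.36)]
```

View pics/side0.png

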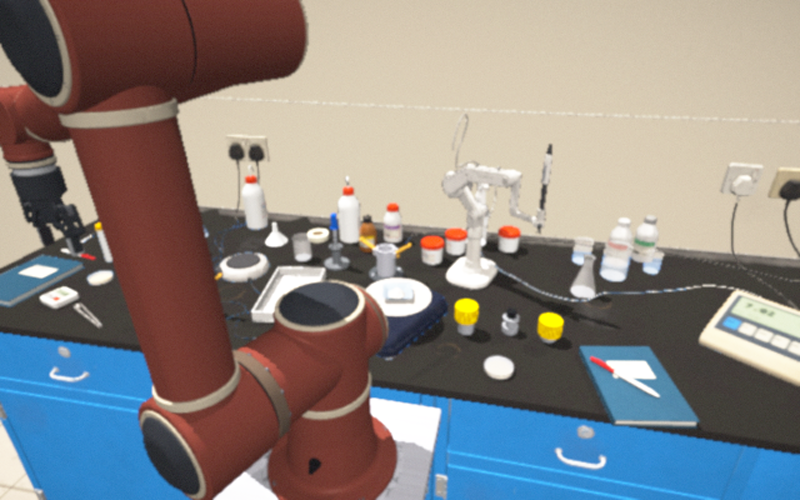

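View pics/top0.png

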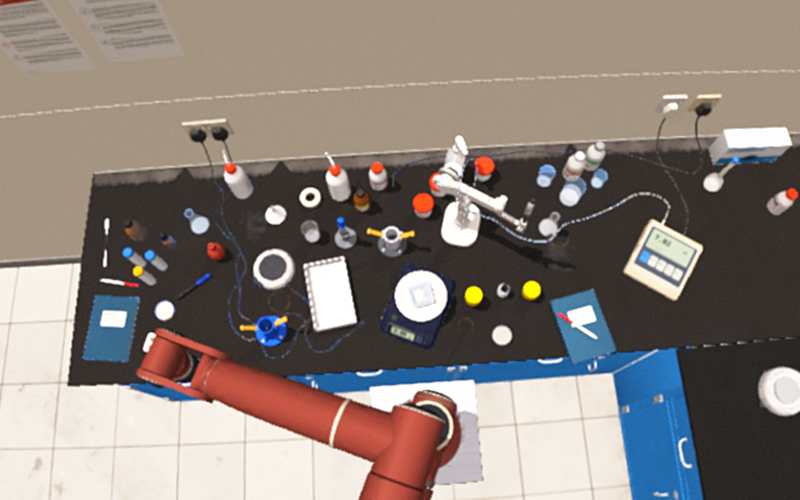

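```bash
python3 - <<'E'
from h import *
import pickle
ps=pickle.load(open("ps0.pkl","rb"))
save(ps["side"],"sideA.png",(140,300,190,490),2.6)
save(ps["top"],"topA.png",(130,290,180,480),2.6)
E
```

```text
(no output)
```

View pics/sideA.png

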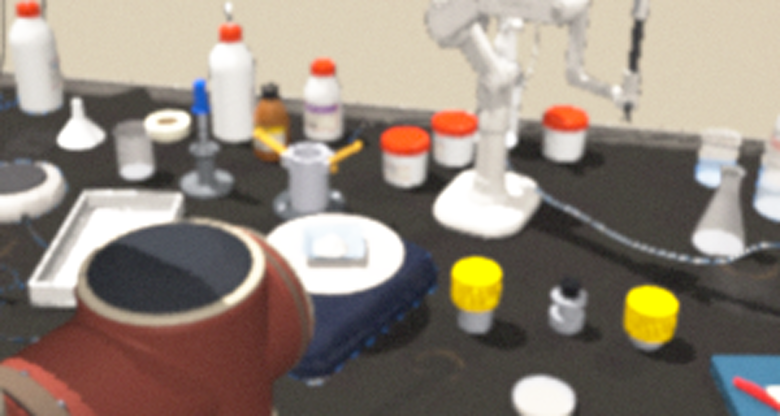

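View pics/topA.png

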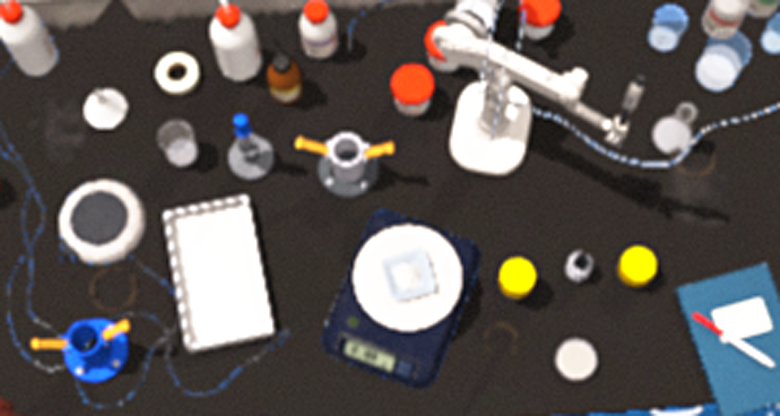

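```bash
python3 - <<'E'
from h import *
import pickle
np.set_printoptions(precision=4,suppress=True)
ps=pickle.load(open("ps0.pkl","rb"))
s,t=ps["side"],ps["top"]
save(t,"topB.png",(165,215,250,340),8)
save(s,"sideB.png",(165,225,250,345),8)
save(t,"topC.png",(215,260,360,450),8)
save(s,"sideC.png",(235,290,355,455),8)
for n,p in ps.items():
    im=p["img"].astype(int);hsv=cv2.cvtColor(p["img"],cv2.COLOR_RGB2HSV)
    for nm,lo,hi in(("yellow",(26,150,120),(34,255,255)),("orange",(14,120,120),(25,255,255)),("blue",(105,150,80),(125,255,255))):
        m=cv2.inRange(hsv,lo,hi);k,l,st,c=cv2.connectedComponentsWithStats(m)
        print(n,nm,[(np.round(c[i][::-1],1).tolist(),st[i].tolist()) for i in range(1,k) if st[i,4]>8 and 140<c[i][1]<300 and 180<c[i][0]<480])
E
```

```text
side yellow [([245.7, 373.0], [364, 238, 19, 20, 220]), ([255.9, 440.6], [431, 250, 20, 13, 199])]
side orange [([188.7, 293.8], [288, 178, 13, 22, 132]), ([199.0, 322.2], [317, 194, 13, 13, 61]), ([253.2, 372.3], [363, 240, 21, 20, 165]), ([265.2, 438.9], [430, 254, 21, 18, 192])]
side blue [([177.7, 266.4], [264, 171, 6, 13, 52])]
top yellow [([230.9, 425.3], [419, 224, 14, 14, 152]), ([235.2, 378.5], [372, 229, 14, 14, 153]), ([256.2, 224.2], [220, 254, 9, 5, 12])]
top orange [([164.3, 288.8], [285, 163, 9, 3, 13]), ([185.6, 299.0], [293, 182, 13, 8, 58]), ([187.1, 326.6], [321, 184, 11, 7, 41]), ([236.3, 421.6], [418, 229, 12, 11, 30]), ([241.5, 376.8], [372, 238, 14, 7, 26]), ([255.6, 225.7], [220, 253, 10, 7, 22]), ([261.8, 197.7], [192, 260, 13, 5, 50])]
top blue [([177.9, 272.5], [269, 173, 8, 10, 49]), ([264.5, 215.7], [204, 252, 26, 25, 431]), ([294.9, 449.2], [425, 287, 53, 15, 236]), ([286.3, 439.2], [436, 286, 9, 2, 13]), ([289.6, 474.1], [472, 286, 6, 9, 16]), ([296.9, 395.1], [365, 288, 61, 18, 418]), ([298.9, 336.4], [307, 292, 60, 16, 351]), ([297.0, 293.0], [289, 297, 9, 1, 9])]
```

View pics/topB.png

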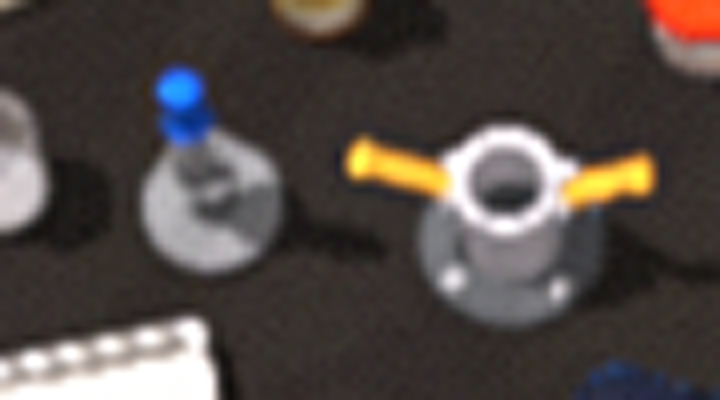

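View pics/sideB.png

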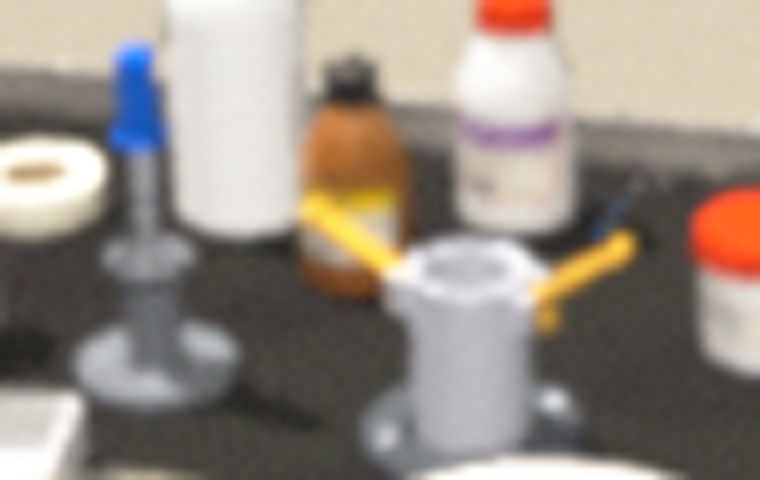

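View pics/topC.png

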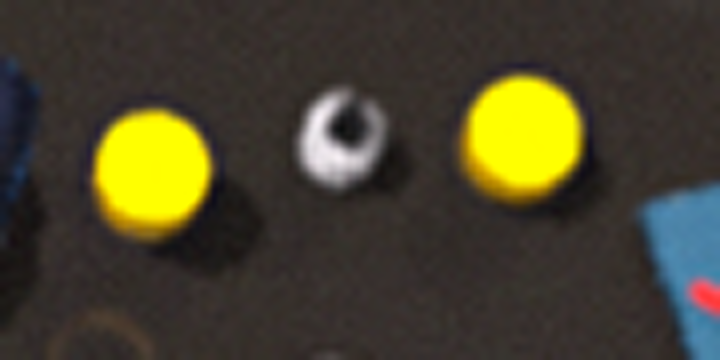

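View pics/sideC.png

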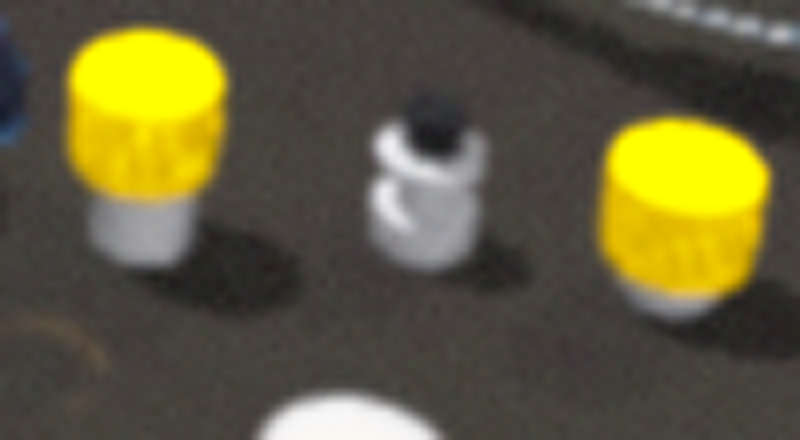

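```bash
python3 - <<'E'
from h import *
import pickle
np.set_printoptions(precision=4,suppress=True)
ps=pickle.load(open("ps0.pkl","rb"))
s,t=ps["side"],ps["top"]
D={"coverL top (long?)":((243.9,373.1),(235.2,378.6),.071),"coverR top":((255.2,440.8),(230.9,425.3),.053),"knob top M":((248,409.3),(230.2,403.1),.059),
"rim":((198,308),(187,312.9),.085),"rodtop":((171,266.4),(175.4,272.2),.158),
"tipL":((190.5,289.5),(184.6,294.6),.107),"tipR":((195.5,327.5),(186.1,330.2),.107)}
for k,(a,b,z) in D.items():
    X,e=tri([(s,a),(t,b)]);print(k,X,np.round(e,4),"| at z: top",atz(t,b,z)[:2],"side",atz(s,a,z)[:2])
save(t,"topD.png",(195,275,225,315),8)
save(s,"sideD.png",(205,265,190,290),8)
E
```

```text
coverL top (long?) [ 0.4038 -0.1769  0.0675] [0.0009 0.0009] | at z: top [ 0.4026 -0.1756] side [ 0.3988 -0.1782]
coverR top [ 0.4127 -0.3645  0.0507] [0.0008 0.0008] | at z: top [ 0.412  -0.3631] side [ 0.4095 -0.3648]
knob top M [ 0.4202 -0.2771  0.0569] [0.0018 0.0018] | at z: top [ 0.4194 -0.275 ] side [ 0.4178 -0.2787]
rim [0.6162 0.0663 0.0818] [0.0003 0.0003] | at z: top [0.6148 0.0665] side [0.6103 0.0644]
rodtop [0.6458 0.2197 0.1552] [0.0001 0.0001] | at z: top [0.6445 0.2195] side [0.6395 0.2172]
tipL [0.6256 0.1358 0.0983] [0.0024 0.0024] | at z: top [0.6211 0.1375] side [0.6096 0.1282]
tipR [ 0.6069 -0.0027  0.103 ] [0.0008 0.0008] | at z: top [ 0.6051 -0.0019] side [ 0.5995 -0.0051]
```

View pics/topD.png

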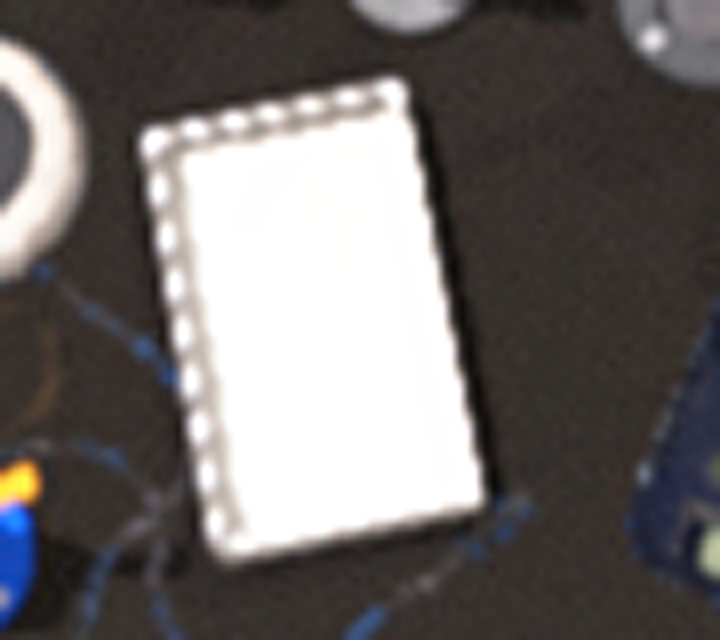

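View pics/sideD.png

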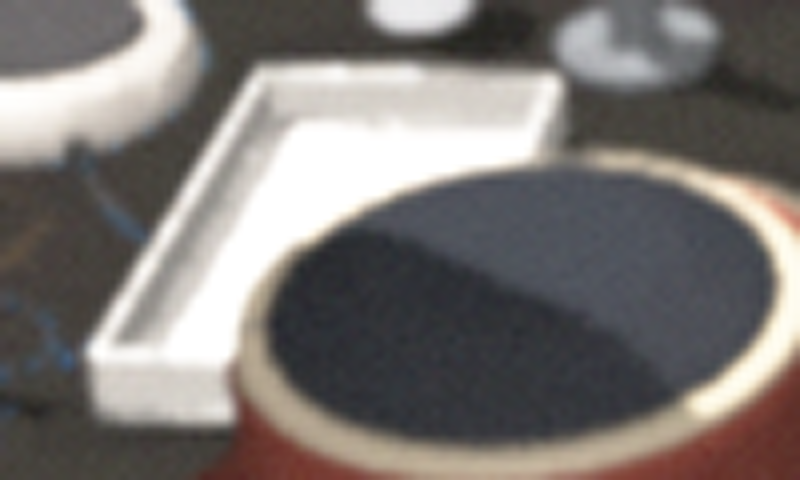

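```bash
cat >> h.py <<'E'
def goto(xyz,jaw=None):
    """print tool-axes shift and turn to reach world TCP xyz, jaw yaw deg (dir of tool z; None keep), pointing down"""
    o=ctrl.get_obs();M=R.from_rotvec(o["tool_rot"]).as_matrix();d=M.T@(np.array(xyz)-o["tool_pos"])
    if jaw is None: rv=np.zeros(3)
    else:
        a=np.radians(jaw);z=np.array([np.cos(a),np.sin(a),0]);y=np.array([0,0,-1.]);T=np.c_[np.cross(y,z),y,z]
        rv=np.degrees(R.from_matrix(M.T@T).as_rotvec())
    print("pos",np.round(o["tool_pos"],4),"shift",np.round(d,4),"turn",np.round(rv,2),"t",o["t"],"open",round(o["opening"],4),"F",np.round(o["contact_force"],1))
E
python3 - <<'E'
from h import *
import pickle
np.set_printoptions(precision=4,suppress=True)
ps=pickle.load(open("ps0.pkl","rb"))
s,t=ps["side"],ps["top"]
f=lambda x,y,r0,c0:(r0+(y+.5)/8-.5,c0+(x+.5)/8-.5)
C=[atz(t,f(x,y,195,225),.028) for x,y in((150,135),(402,80),(484,502),(222,556))]
C=np.array(C);print("tray",C[:,:2],C.mean(0),np.linalg.norm(C-np.roll(C,1,0),axis=1))
v=(C[0]+C[1]-C[2]-C[3]);print("long axis deg",np.degrees(np.arctan2(v[1],v[0])))
print("stand base",atz(t,f(212,203,165,250),.006),"side base",atz(s,f(157,362,165,250),.006),"flare side",atz(s,f(148,257,165,250),.06))
print("coupler flange top",atz(t,f(511,242,165,250),.008))
g=lambda x,y:(130+(y+.5)/2.6-.5,180+(x+.5)/2.6-.5)
for n,x,y,z in(("stand base c",490,130,.01),("base top-l",460,90,.01),("elbow",455,40,.25),("boomend",620,130,.22),("amber",285,80,.05),("balance R",480,240,.05),("bal TL",375,210,.05),("bal BL",325,345,.03),("plate top",410,225,.07)):
    print(n,atz(t,g(x,y),z))
print("plate side",[atz(s,(140+y/2.6,190+x/2.6),.07) for x,y in((335,215),(265,255),(405,255))])
X,e=tri([(t,g(408,275)),(s,(140+245/2.6,190+337/2.6))]);print("beaker on plate",X,e)
goto([.404,-.177,.16],0)
E
```

```text
tray [[0.5511 0.354 ]
 [0.5719 0.2257]
 [0.3505 0.1921]
 [0.3319 0.3205]] [0.4514 0.2731 0.028 ] [0.2217 0.13   0.2239 0.1298]
long axis deg 8.660268818466223
stand base [0.6441 0.2209 0.006 ] side base [0.6405 0.2178 0.006 ] flare side [0.6384 0.2176 0.06  ]
coupler flange top [0.611  0.0673 0.008 ]
stand base c [ 0.6619 -0.164   0.01  ]
base top-l [ 0.7353 -0.1221  0.01  ]
elbow [ 0.7062 -0.1009  0.25  ]
boomend [ 0.5629 -0.3264  0.22  ]
amber [0.7541 0.1581 0.05  ]
balance R [ 0.4664 -0.1273  0.05  ]
bal TL [0.5254 0.0287 0.05  ]
bal BL [0.3248 0.1165 0.03  ]
plate top [ 0.491  -0.0223  0.07  ]
plate side [array([ 0.4829, -0.0022,  0.07  ]), array([0.3816, 0.0543, 0.07  ]), array([ 0.414 , -0.0978,  0.07  ])]
beaker on plate [ 0.4137 -0.0169  0.0721] [0.003505103634799018, 0.0035051036347990366]
pos [0.172  0.6008 0.2313] shift [ 0.4371  0.0713 -0.684 ] turn [ 0.   74.02  0.  ] t 1.9 open 0.0857 F [-0.4  0.1 -1. ]
```

arm_command:
  steps:
    - [[0.348,-0.03,-0.316],[0,40,0],1]
    - [[0.348,-0.03,-0.316],[0,40,0],1]
    - [[0.348,-0.03,-0.316],[0,40,0],1]
    - [[0.348,-0.03,-0.316],[0,40,0],1]
    - [[0.348,-0.03,-0.316],[0,40,0],1]

```text
t: 2.4
tool_pos: [0.304, 0.3871, 0.2475]
tool_rot: [-1.431, 0.764, -0.765]
contact_force: [1.2, -0.4, -0.4]
opening: 0.0854
```

```bash
python3 -c "
from h import *
goto([.404,-.177,.2],0)"
```

```text
pos [0.304  0.3871 0.2475] shift [ 0.5245  0.0474 -0.2306] turn [-4.000e-02  3.378e+01 -1.000e-02] t 2.4 open 0.0854 F [ 1.2 -0.4 -0.4]
```

arm_command:
  steps:
    - [[0.525,0.04,-0.23],[0,33.8,0],1]
    - [[0.525,0.04,-0.23],[0,33.8,0],1]
    - [[0.525,0.04,-0.23],[0,33.8,0],1]
    - [[0.525,0.04,-0.23],[0,33.8,0],1]
    - [[0.525,0.04,-0.23],[0,33.8,0],1]

```text
t: 2.9
tool_pos: [0.3473, 0.1416, 0.2301]
tool_rot: [-1.206, 1.209, -1.211]
contact_force: [1.8, -1.2, 0.4]
opening: 0.0855
```

```bash
python3 -c "
from h import *
goto([.404,-.177,.15],0)"
```

```text
pos [0.3473 0.1416 0.2301] shift [0.3185 0.08   0.0571] turn [-0.13 -0.1  -0.03] t 2.9 open 0.0855 F [ 1.8 -1.2  0.4]
```

arm_command:
  steps:
    - [[0.3185,0.04,0.057],[0,0,0],1]
    - [[0.3185,0.04,0.057],[0,0,0],1]
    - [[0.3185,0.04,0.057],[0,0,0],1]
    - [[0.3185,0.04,0.057],[0,0,0],1]
    - [[0.3185,0.04,0.057],[0,0,0],1]

```text
t: 3.4
tool_pos: [0.3905, -0.1034, 0.1998]
tool_rot: [-1.205, 1.208, -1.213]
contact_force: [1.5, 0.5, 1.2]
opening: 0.0854
```

```bash
python3 -c "
from h import *
goto([.404,-.177,.13],0)"
```

```text
pos [ 0.3905 -0.1034  0.1998] shift [0.0736 0.0699 0.0134] turn [-0.24 -0.14  0.  ] t 3.4 open 0.0854 F [1.5 0.5 1.2]
```

arm_command:
  steps:
    - [[0.073,0.04,0.013],[0,0,0],1]
    - [[0.073,0.07,0.013],[0,0,0],1]
    - [[0.073,0.07,0.013],[0,0,0],1]
    - [[0.073,0.07,0.013],[0,0,0],1]

```text
t: 3.8
tool_pos: [0.4025, -0.1762, 0.1283]
tool_rot: [-1.205, 1.213, -1.211]
contact_force: [0.2, -0.2, -0.5]
opening: 0.0853
```

```bash
python3 - <<'E'
from h import *
import pickle
goto([.404,-.177,.035],0)
ps={}
for n in ("side","top"):
    p=ctrl.get_image(n);ps[n]=p
pickle.dump(ps,open("ps1.pkl","wb"))
a=cv2.resize(ps["side"]["img"][200:300,320:470,::-1],None,fx=5,fy=5)
cv2.imwrite("pics/s1.png",a);save(ps["top"],"t1.png",(180,270,330,470),5.5)
E
```

```text
pos [ 0.4025 -0.1762  0.1283] shift [0.001  0.0933 0.0014] turn [-0.05 -0.24 -0.14] t 3.8 open 0.0853 F [ 0.2 -0.2 -0.5]
```

View pics/s1.png

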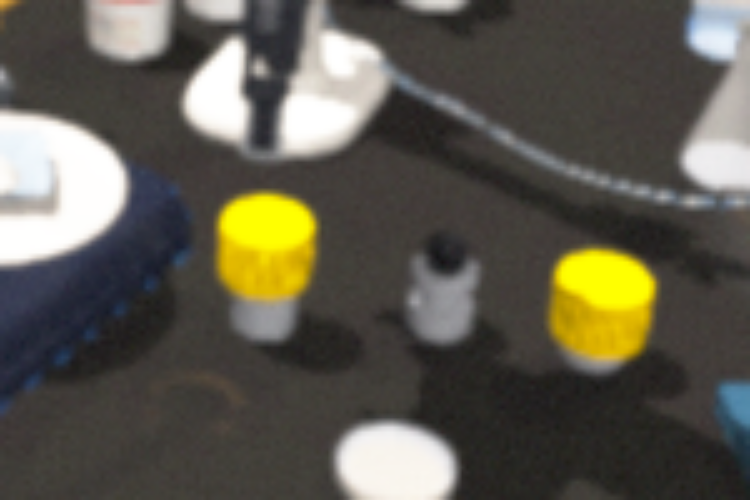

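View pics/t1.png

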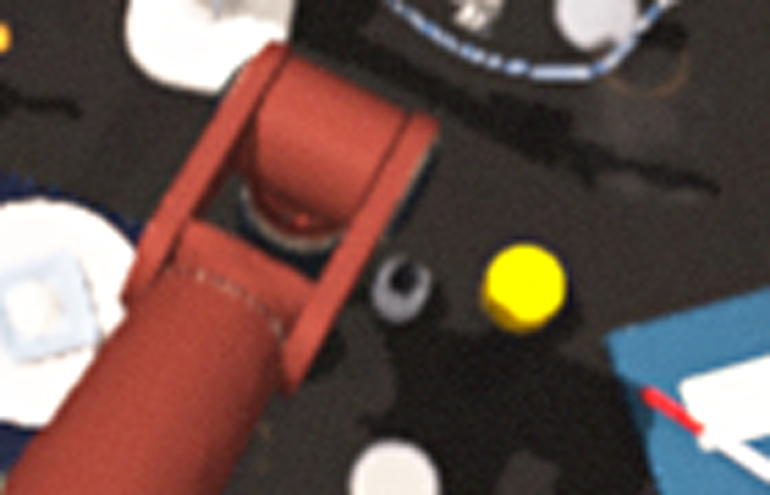

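arm_command:
  steps:
    - [[0.001,0.04,0.001],[0,0,0],1]
    - [[0.001,0.07,0.001],[0,0,0],1]
    - [[0.001,0.09,0.001],[0,0,0],1]
    - [[0.001,0.09,0.001],[0,0,0],1]

```text
t: 4.3
tool_pos: [0.4049, -0.1753, 0.0401]
tool_rot: [-1.206, 1.207, -1.21]
contact_force: [-0.3, 0.3, -0.1]
opening: 0.0853
```

arm_command:
  steps:
    - [[0,0,0],[0,0,0],0.4]
    - [[0,0,0],[0,0,0],0.4]
    - [[0,0,0],[0,0,0],0.4]
    - [[0,0,0],[0,0,0],0.4]
    - [[0,0,0],[0,0,0],0.4]
  force: 25

```text
t: 4.8
tool_pos: [0.4059, -0.1762, 0.042]
tool_rot: [-1.206, 1.205, -1.212]
contact_force: [-2.6, 0.1, 5.9]
opening: 0.0487
```

arm_command:
  steps:
    - [[0,-0.02,0],[0,0,0],0.4]
    - [[0,-0.05,0],[0,0,0],0.4]
    - [[0,-0.09,0],[0,0,0],0.4]
    - [[0,-0.12,0],[0,0,0],0.4]
    - [[0,-0.12,0],[0,0,0],0.4]

```text
t: 5.3
tool_pos: [0.4082, -0.178, 0.1681]
tool_rot: [-1.203, 1.195, -1.221]
contact_force: [0.7, -0.5, -0.2]
opening: 0.0487
```

```bash
cat > look.py <<'E'
from h import *
import pickle
def look(tag,sc=None,tc=None,fs=5,ft=5):
    ps={}
    for n in ("side","top"):
        p=ctrl.get_image(n);ps[n]=p
    pickle.dump(ps,open(f"ps{tag}.pkl","wb"))
    if sc: save(ps["side"],f"s{tag}.png",sc,fs)
    if tc: save(ps["top"],f"t{tag}.png",tc,ft)
    return ps
E
python3 - <<'E'
from look import *
look("2",(180,300,320,470))
goto([.404,.2655,.16],8.66)
E
```

```text
pos [ 0.4057 -0.1764  0.163 ] shift [-0.4419  0.0021 -0.0016] turn [-0.42 -8.64  0.15] t 5.4 open 0.0487 F [ 0.1 -0.  -0.1]
```

View pics/s2.png

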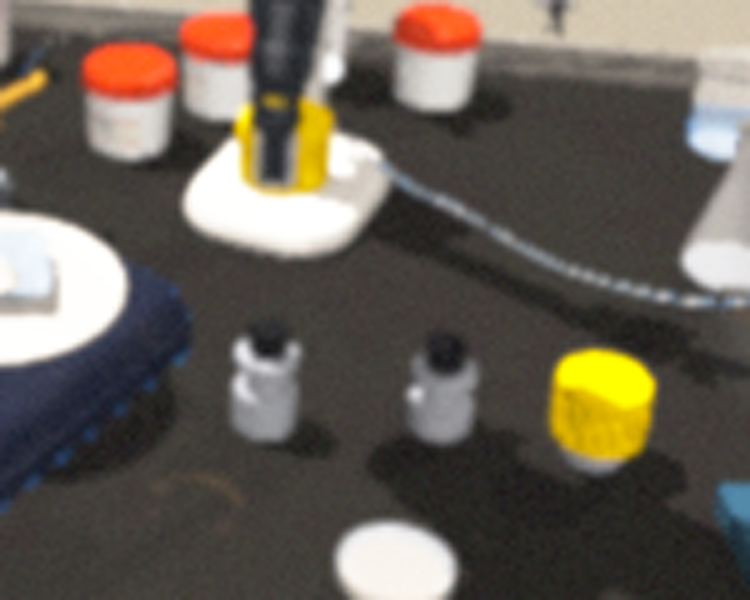

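arm_command:
  steps:
    - [[-0.44,0,-0.002],[0,-8.6,0],0.4]
    - [[-0.44,0,-0.002],[0,-8.6,0],0.4]
    - [[-0.44,0,-0.002],[0,-8.6,0],0.4]
    - [[-0.44,0,-0.002],[0,-8.6,0],0.4]
    - [[-0.44,0,-0.002],[0,-8.6,0],0.4]

```text
t: 5.9
tool_pos: [0.4028, 0.0757, 0.1601]
tool_rot: [-1.274, 1.094, -1.102]
contact_force: [0.8, 0.4, -0.4]
opening: 0.0489
```

```bash
python3 -c "
from h import *
goto([.402,.2655,.1],8.66)"
```

```text
pos [0.4028 0.0757 0.1601] shift [-0.1879  0.0598  0.0272] turn [-0.27 -0.08  0.15] t 5.9 open 0.0489 F [ 0.8  0.4 -0.4]
```

arm_command:
  steps:
    - [[-0.188,0,0.027],[0,0,0],0.4]
    - [[-0.188,0,0.027],[0,0,0],0.4]
    - [[-0.188,0.03,0.027],[0,0,0],0.4]
    - [[-0.188,0.06,0.027],[0,0,0],0.4]
    - [[-0.188,0.06,0.027],[0,0,0],0.4]

```text
t: 6.4
tool_pos: [0.3977, 0.2668, 0.094]
tool_rot: [-1.285, 1.096, -1.097]
contact_force: [-0.1, 0.3, -1.5]
opening: 0.0487
```

```bash
python3 - <<'E'
from look import *
look("3",(150,290,190,330),(180,280,200,340),5,5)
goto([.402,.2655,.015],8.66)
E
```

```text
pos [0.399  0.2652 0.0958] shift [-0.0002  0.0808  0.0033] turn [0.16 0.06 0.29] t 6.5 open 0.0487 F [ 0.2 -0.1 -0.7]
```

View pics/s3.png

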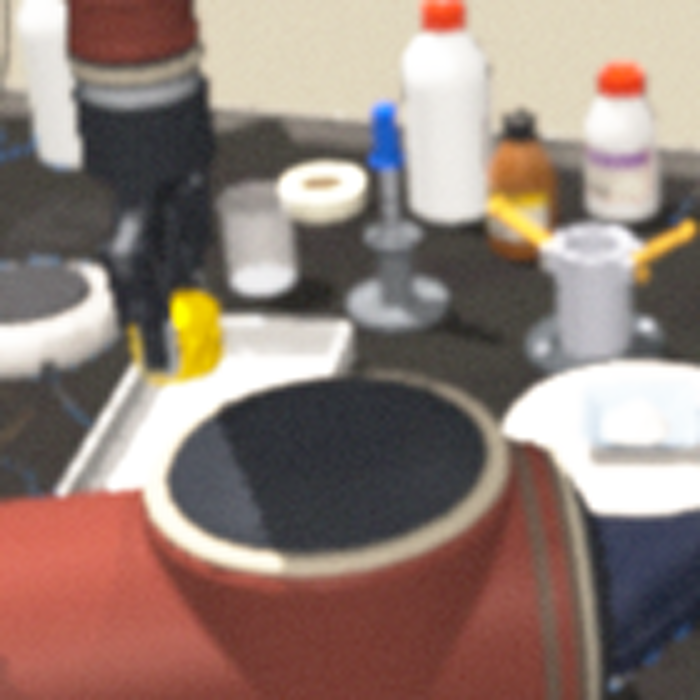

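View pics/t3.png

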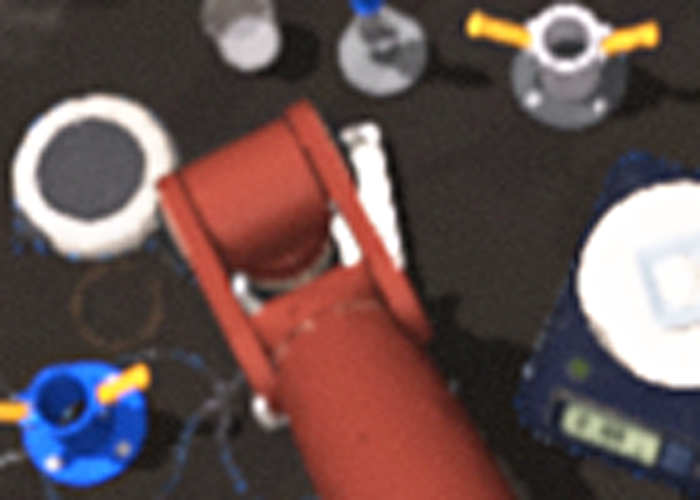

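arm_command:
  steps:
    - [[0,0.03,0.002],[0,0,0],0.4]
    - [[0,0.06,0.002],[0,0,0],0.4]
    - [[0,0.078,0.002],[0,0,0],0.4]
    - [[0,0.08,0.002],[0,0,0],0.4]

```text
t: 6.9
tool_pos: [0.3994, 0.2629, 0.0139]
tool_rot: [-1.287, 1.099, -1.1]
contact_force: [-1.0, 0.0, -0.5]
opening: 0.0488
```

```bash
python3 -c "
from h import *
goto([.402,.2655,.015],8.66)"
```

```text
pos [0.3994 0.2629 0.0139] shift [-0.0022 -0.0012  0.003 ] turn [ 0.42 -0.05  0.39] t 6.9 open 0.0488 F [-1.   0.  -0.5]
```

arm_command:
  steps:
    - [[0,0.001,0],[0,0,0],0.75]
    - [[0,0.001,0],[0,0,0],0.75]
    - [[0,0.001,0],[0,0,0],0.75]

```text
t: 7.2
tool_pos: [0.4007, 0.2631, 0.0144]
tool_rot: [-1.284, 1.098, -1.101]
contact_force: [-0.5, 0.4, -0.7]
opening: 0.0639
```

arm_command:
  steps:
    - [[0,-0.04,0],[0,0,0],0.75]
    - [[0,-0.08,0],[0,0,0],0.75]
    - [[0,-0.13,0],[0,0,0],1]
    - [[0,-0.16,0],[0,0,0],1]
    - [[0,-0.16,0],[0,0,0],1]

```text
t: 7.7
tool_pos: [0.4049, 0.2658, 0.1823]
tool_rot: [-1.271, 1.091, -1.104]
contact_force: [0.5, -0.3, 0.1]
opening: 0.0854
```

```bash
python3 - <<'E'
from look import *
ps=look("4",(150,300,190,470),(180,290,200,460),2.8,2.9)
goto([.4145,-.3635,.16],0)
E
```

```text
pos [0.402  0.2644 0.1762] shift [ 0.6227  0.0195 -0.0812] turn [0.04 8.58 0.3 ] t 7.8 open 0.0852 F [-0.1 -0.3 -0.4]
```

View pics/s4.png

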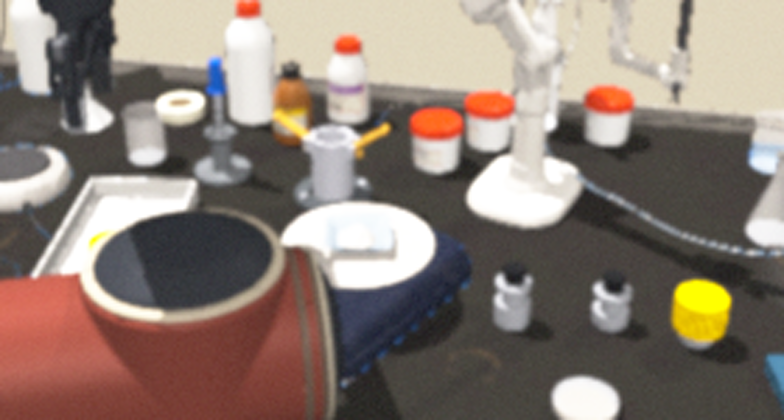

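arm_command:
  steps:
    - [[0.623,0,-0.081],[0,8.6,0],1]
    - [[0.623,0,-0.081],[0,8.6,0],1]
    - [[0.623,0,-0.081],[0,8.6,0],1]
    - [[0.623,0,-0.081],[0,8.6,0],1]
    - [[0.623,0,-0.081],[0,8.6,0],1]

```text
t: 8.3
tool_pos: [0.4051, 0.0126, 0.1745]
tool_rot: [-1.215, 1.209, -1.211]
contact_force: [1.3, 0.2, 0.0]
opening: 0.0854
```

```bash
python3 -c "
from h import *
goto([.4145,-.3635,.16],0)"
```

```text
pos [0.4051 0.0126 0.1745] shift [0.376  0.0163 0.0093] turn [0.17 0.02 0.28] t 8.3 open 0.0854 F [1.3 0.2 0. ]
```

arm_command:
  steps:
    - [[0.376,0.016,0.009],[0.2,0,0.3],1]
    - [[0.376,0.016,0.009],[0.2,0,0.3],1]
    - [[0.376,0.016,0.009],[0.2,0,0.3],1]
    - [[0.376,0.016,0.009],[0.2,0,0.3],1]
    - [[0.376,0.016,0.009],[0.2,0,0.3],1]

```text
t: 8.8
tool_pos: [0.4102, -0.237, 0.1637]
tool_rot: [-1.208, 1.212, -1.207]
contact_force: [1.5, 0.3, 0.3]
opening: 0.0853
```

```bash
python3 - <<'E'
from h import *
import pickle
np.set_printoptions(precision=4,suppress=True)
p=pickle.load(open("ps4.pkl","rb"))
hs={}
for n in p:
    hsv=cv2.cvtColor(p[n]["img"],cv2.COLOR_RGB2HSV);m=cv2.inRange(hsv,(26,150,120),(34,255,255));k,l,st,c=cv2.connectedComponentsWithStats(m)
    print(n,[(np.round(c[i][::-1],1).tolist(),st[i,4]) for i in range(1,k) if st[i,4]>8])
    b=[c[i][::-1] for i in range(1,k) if st[i,4]>100 and 420<c[i][0]<450]
    hs[n]=b
print(tri([(p[n],hs[n][0]) for n in p]),atz(p["top"],hs["top"][0],.053))
goto([.4145,-.3635,.12],0)
E
```

```text
side [([256.9, 440.6], np.int32(230))]
top [([216.3, 109.6], np.int32(29)), ([230.9, 425.2], np.int32(151)), ([256.2, 224.5], np.int32(13))]
(array([ 0.4146, -0.3652,  0.0438]), [0.0005320170089714932, 0.000532017008971368]) [ 0.4119 -0.3627  0.053 ]
pos [ 0.4102 -0.237   0.1637] shift [0.1266 0.0434 0.0044] turn [ 0.09 -0.02 -0.14] t 8.8 open 0.0853 F [1.5 0.3 0.3]
```

arm_command:
  steps:
    - [[0.1275,0.0,0.004],[0,0,0],1]
    - [[0.1275,0.02,0.004],[0,0,0],1]
    - [[0.1275,0.043,0.004],[0,0,0],1]
    - [[0.1275,0.043,0.004],[0,0,0],1]
    - [[0.1275,0.043,0.004],[0,0,0],1]

```text
t: 9.3
tool_pos: [0.4126, -0.3633, 0.1174]
tool_rot: [-1.207, 1.218, -1.203]
contact_force: [0.2, -0.3, -0.2]
opening: 0.0851
```

```bash
python3 - <<'E'
from look import *
look("5",(180,300,320,480))
goto([.4135,-.3645,.024],0)
E
```

```text
pos [ 0.4141 -0.3635  0.1202] shift [ 0.0013  0.0962 -0.0004] turn [ 0.11  0.02 -0.18] t 9.4 open 0.0854 F [ 0.1 -0.4  0.9]
```

View pics/s5.png

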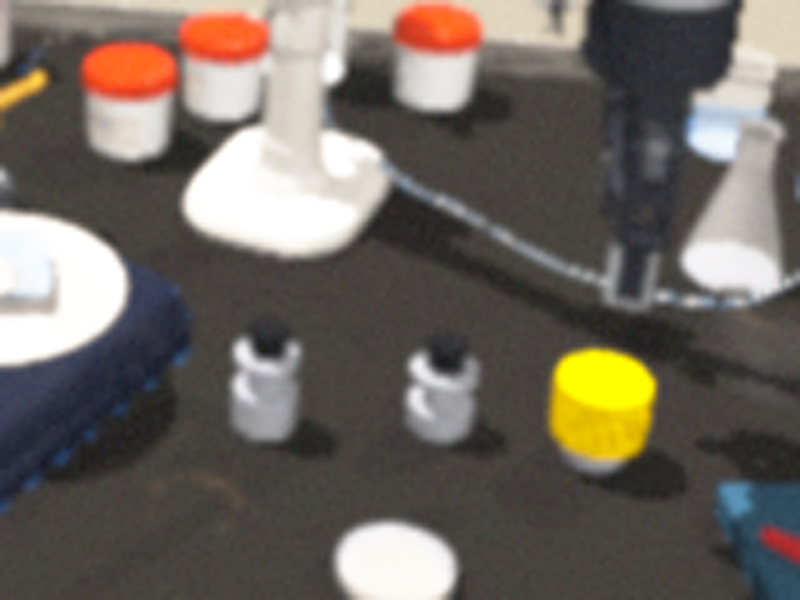

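arm_command:
  steps:
    - [[0.001,0.04,0],[0,0,0],1]
    - [[0.001,0.08,0],[0,0,0],1]
    - [[0.001,0.094,0],[0,0,0],1]
    - [[0.001,0.096,0],[0,0,0],1]
    - [[0.001,0.096,0],[0,0,0],0.4]

```text
t: 9.9
tool_pos: [0.4149, -0.3645, 0.0258]
tool_rot: [-1.209, 1.209, -1.207]
contact_force: [0.5, 0.1, -0.5]
opening: 0.0736
```

arm_command:
  steps:
    - [[0,0,0],[0,0,0],0.4]
    - [[0,0,0],[0,0,0],0.4]
    - [[0,0,0],[0,0,0],0.4]
    - [[0,0,0],[0,0,0],0.4]

```text
t: 10.3
tool_pos: [0.4156, -0.3662, 0.0285]
tool_rot: [-1.21, 1.206, -1.21]
contact_force: [-3.7, 0.9, 6.8]
opening: 0.0488
```

arm_command:
  steps:
    - [[0,-0.02,0],[0,0,0],0.4]
    - [[0,-0.05,0],[0,0,0],0.4]
    - [[0,-0.09,0],[0,0,0],0.4]
    - [[0,-0.13,0],[0,0,0],0.4]
    - [[0,-0.14,0],[0,0,0],0.4]

```text
t: 10.8
tool_pos: [0.4178, -0.3685, 0.1755]
tool_rot: [-1.211, 1.197, -1.22]
contact_force: [0.1, -0.3, -0.8]
opening: 0.0484
```

```bash
python3 - <<'E'
from look import *
look("6",(180,300,320,480),(180,290,200,460),5,2.9)
goto([.502,.2805,.16],8.66)
E
```

```text
pos [ 0.4167 -0.3673  0.1719] shift [-0.6478  0.0079  0.086 ] turn [-0.29 -8.59  0.41] t 10.9 open 0.0487 F [ 0.4  0.5 -1.4]
```

View pics/s6.png

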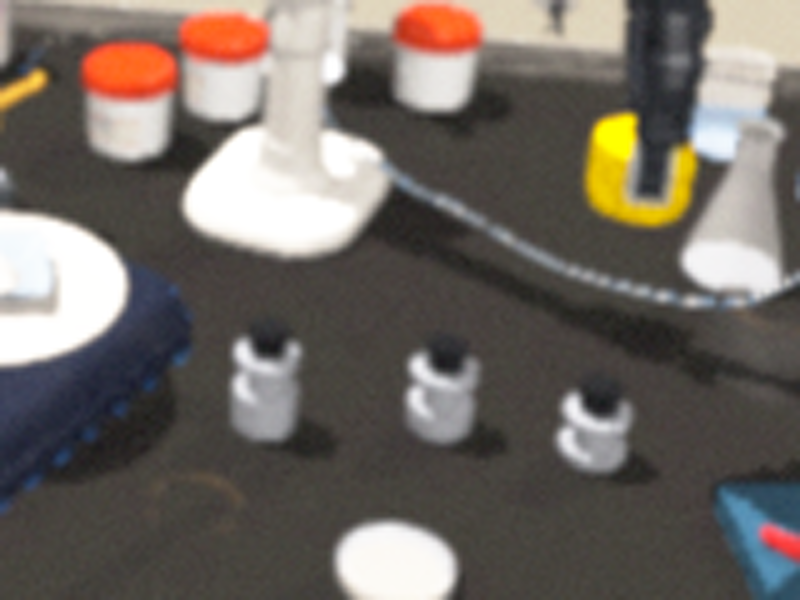

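View pics/t6.png

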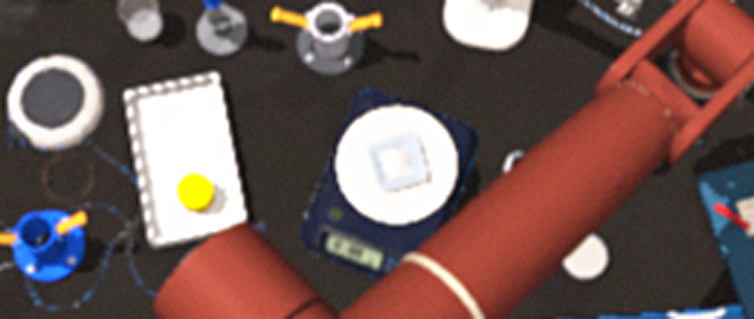

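arm_command:
  steps:
    - [[-0.4,0,0.02],[0,-8.6,0],0.4]
    - [[-0.4,0,0.02],[0,-8.6,0],0.4]
    - [[-0.4,0,0.02],[0,-8.6,0],0.4]
    - [[-0.4,0,0.02],[0,-8.6,0],0.4]
    - [[-0.4,0,0.02],[0,-8.6,0],0.4]

```text
t: 11.4
tool_pos: [0.4271, -0.114, 0.1665]
tool_rot: [-1.279, 1.093, -1.103]
contact_force: [0.4, 0.0, -0.5]
opening: 0.0485
```

```bash
python3 -c "
from h import *
goto([.502,.2805,.16],8.66)"
```

```text
pos [ 0.4271 -0.114   0.1665] shift [-0.3788  0.0047  0.1332] turn [-0.11 -0.04  0.31] t 11.4 open 0.0485 F [ 0.4  0.  -0.5]
```

arm_command:
  steps:
    - [[-0.379,0,0.133],[0,0,0],0.4]
    - [[-0.379,0,0.133],[0,0,0],0.4]
    - [[-0.379,0,0.133],[0,0,0],0.4]
    - [[-0.379,0,0.133],[0,0,0],0.4]
    - [[-0.379,0,0.133],[0,0,0],0.4]

```text
t: 11.9
tool_pos: [0.4726, 0.1316, 0.164]
tool_rot: [-1.281, 1.095, -1.101]
contact_force: [0.8, -1.2, 1.0]
opening: 0.0486
```

```bash
python3 -c "
from h import *
goto([.502,.2805,.1],8.66)"
```

```text
pos [0.4726 0.1316 0.164 ] shift [-0.1431  0.0631  0.0515] turn [ 0.06 -0.03  0.31] t 11.9 open 0.0486 F [ 0.8 -1.2  1. ]
```

arm_command:
  steps:
    - [[-0.143,0,0.052],[0,0,0],0.4]
    - [[-0.143,0,0.052],[0,0,0],0.4]
    - [[-0.143,0.03,0.052],[0,0,0],0.4]
    - [[-0.143,0.063,0.052],[0,0,0],0.4]
    - [[-0.143,0.063,0.052],[0,0,0],0.4]

```text
t: 12.4
tool_pos: [0.4969, 0.28, 0.0914]
tool_rot: [-1.296, 1.102, -1.095]
contact_force: [-1.5, -0.4, -1.3]
opening: 0.0485
```

```bash
python3 - <<'E'
from look import *
look("7",(150,290,190,330),(180,280,200,340),4,4)
goto([.502,.2805,.017],8.66)
E
```

```text
pos [0.5006 0.2796 0.0974] shift [-0.0012  0.0804  0.002 ] turn [ 0.37 -0.    0.39] t 12.5 open 0.0485 F [-0.2 -0.4 -0.7]
```

View pics/s7.png

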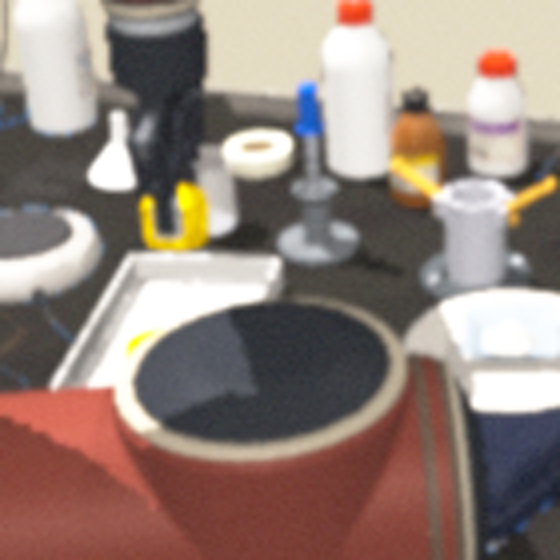

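arm_command:
  steps:
    - [[-0.001,0.03,0.002],[0,0,0],0.4]
    - [[-0.001,0.06,0.002],[0,0,0],0.4]
    - [[-0.001,0.078,0.002],[0,0,0],0.4]
    - [[-0.001,0.08,0.002],[0,0,0],0.4]
    - [[-0.001,0.08,0.002],[0,0,0],0.4]

```text
t: 13.0
tool_pos: [0.503, 0.2798, 0.0188]
tool_rot: [-1.284, 1.098, -1.101]
contact_force: [0.9, -0.4, -0.8]
opening: 0.0485
```

arm_command:
  steps:
    - [[0,0.0,0],[0,0,0],0.75]
    - [[0,0.0,0],[0,0,0],0.75]
    - [[0,0.0,0],[0,0,0],0.75]

```text
t: 13.3
tool_pos: [0.504, 0.2801, 0.0204]
tool_rot: [-1.282, 1.097, -1.102]
contact_force: [-0.0, 0.4, -0.6]
opening: 0.0638
```

arm_command:
  steps:
    - [[0,-0.04,0],[0,0,0],0.75]
    - [[0,-0.08,0],[0,0,0],0.75]
    - [[0,-0.13,0],[0,0,0],1]
    - [[0,-0.18,0],[0,0,0],1]
    - [[0,-0.2,0],[0,0,0],1]

```text
t: 13.8
tool_pos: [0.5066, 0.2825, 0.228]
tool_rot: [-1.272, 1.091, -1.104]
contact_force: [1.2, 0.5, -0.1]
opening: 0.0856
```

```bash
python3 - <<'E'
from look import *
look("8",(150,290,190,480),(170,290,200,440),2.7,3)
goto([.6435,.219,.24],0)
E
```

```text
pos [0.5067 0.2824 0.2266] shift [ 0.0832 -0.0121  0.1259] turn [-0.46  8.59  0.17] t 13.9 open 0.0857 F [-0.3 -0.2 -0.9]
```

View pics/s8.png

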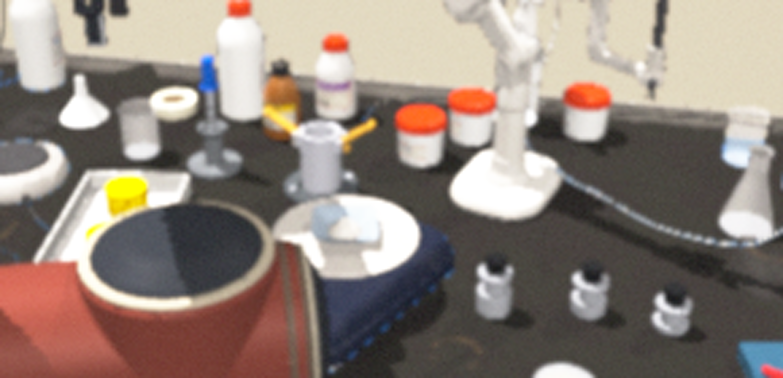

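View pics/t8.png

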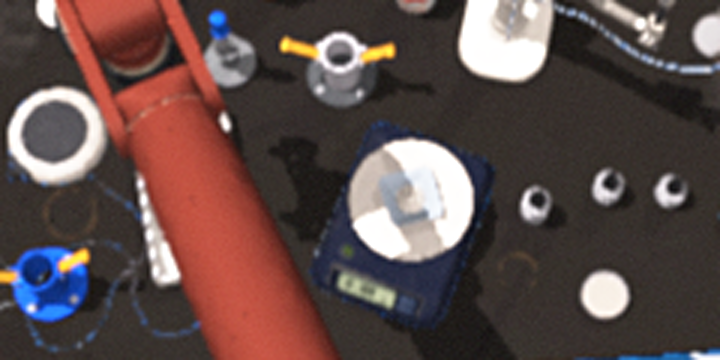

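arm_command:
  steps:
    - [[0.083,0,0.128],[0,8.6,0],1]
    - [[0.083,0,0.128],[0,8.6,0],1]
    - [[0.083,0,0.128],[0,8.6,0],1]
    - [[0.083,0,0.128],[0,8.6,0],1]
    - [[0.083,0,0.128],[0,8.6,0],1]

```text
t: 14.4
tool_pos: [0.6457, 0.2185, 0.2252]
tool_rot: [-1.207, 1.206, -1.215]
contact_force: [-0.2, 0.2, -0.1]
opening: 0.0853
```

```bash
python3 - <<'E'
from look import *
look("9",(140,240,220,340),(140,240,220,340),6,6)
goto([.645,.2195,.125],0)
E
```

```text
pos [0.6444 0.2198 0.2263] shift [0.     0.1013 0.    ] turn [-0.31  0.01  0.15] t 14.5 open 0.0852 F [-0.2 -1.1  0.2]
```

View pics/s9.png

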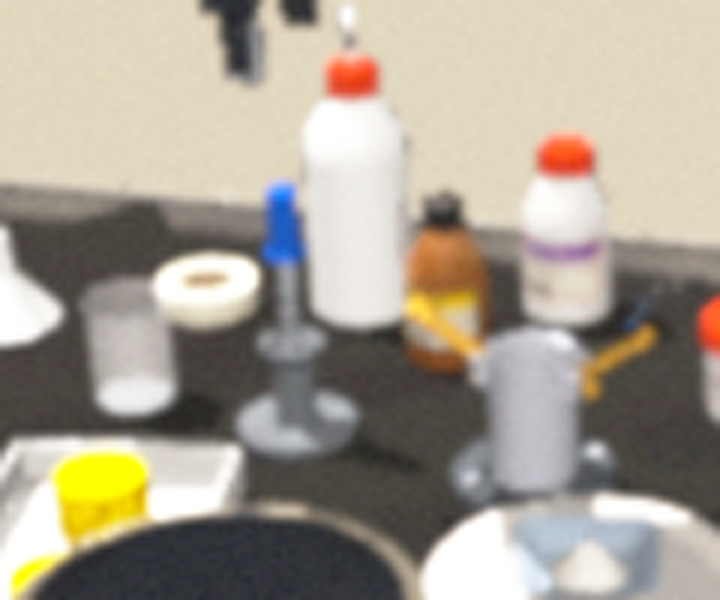

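View pics/t9.png

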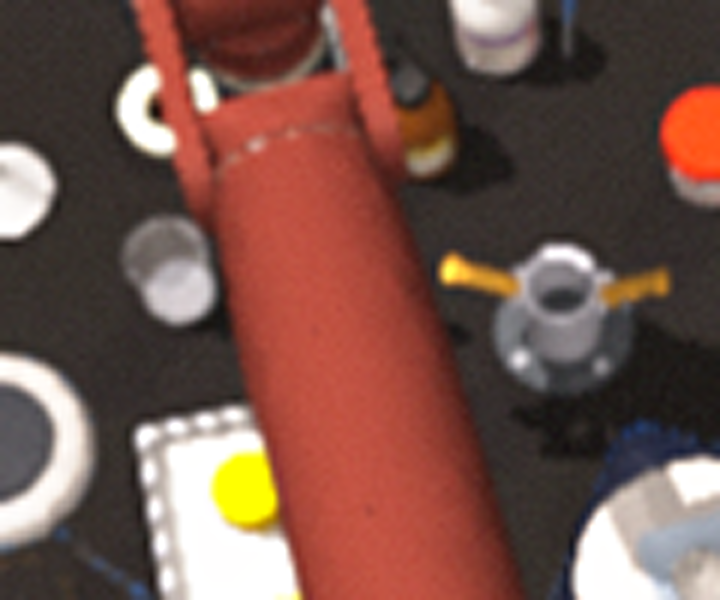

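```bash
python3 - <<'E'
from h import *
import pickle
p=pickle.load(open("ps9.pkl","rb"))["side"]
for X in ([.6444,.2198,.158],[.6444,.2198,.2393],[.6444-.0425,.2198,.2393],[.6444+.0425,.2198,.2393]):
    rc=proj(p,X);print(X,rc,"crop",(rc[1]-220+.5)*6,(rc[0]-140+.5)*6)
E
```

```text
[0.6444, 0.2198, 0.158] [170.39143605 266.15567897] crop 279.9340738482865 185.34861632698596
[0.6444, 0.2198, 0.2393] [147.93727932 264.49106199] crop 269.9463719530738 50.6236759278155
[0.6019, 0.2198, 0.2393] [152.30202019 260.01638049] crop 243.09828291959752 76.81212115851127
[0.6869, 0.2198, 0.2393] [143.80771097 268.72293323] crop 295.337599406713 25.84626581389017
```

arm_command:
  steps:
    - [[0,0.04,0],[0,0,0],1]
    - [[0,0.08,0],[0,0,0],1]
    - [[0,0.099,0],[0,0,0],1]
    - [[0,0.101,0],[0,0,0],1]
    - [[0,0.101,0],[0,0,0],1]

```text
t: 15.0
tool_pos: [0.6439, 0.2203, 0.1254]
tool_rot: [-1.208, 1.203, -1.212]
contact_force: [0.8, -0.2, -0.0]
opening: 0.0857
```

arm_command:
  steps:
    - [[0,0,0],[0,0,0],0.1]
    - [[0,0,0],[0,0,0],0.1]
    - [[0,0,0],[0,0,0],0.1]
    - [[0,0,0],[0,0,0],0.1]
    - [[0,0,0],[0,0,0],0.1]
  force: 40

```text
t: 15.5
tool_pos: [0.6438, 0.2204, 0.1261]
tool_rot: [-1.209, 1.204, -1.212]
contact_force: [-3.8, 0.4, 3.6]
opening: 0.0169
```

arm_command:
  steps:
    - [[0,0,0],[0,0,0],0.1]
    - [[0,0,0],[0,0,0],0.1]
    - [[0,0,0],[0,0,0],0.1]
    - [[0,0,0],[0,0,0],0.1]

```text
t: 15.9
tool_pos: [0.6439, 0.2203, 0.1261]
tool_rot: [-1.208, 1.204, -1.212]
contact_force: [0.0, -0.6, 1.6]
opening: 0.0166
```

```bash
python3 -c "
from h import *
goto([.645,.2195,.21],0)
for i in range(3): print(ctrl.get_obs()['contact_force'],ctrl.get_obs()['wrist_torque'])"
```

```text
pos [0.6439 0.2203 0.1261] shift [ 0.001  -0.0838  0.0015] turn [-0.25  0.08  0.14] t 15.9 open 0.0166 F [ 0.  -0.6  1.6]
[ 0.03404428 -0.64195459  1.59013593] [0.05290139 0.13665086 0.00381642]
[ 0.03404428 -0.64195459  1.59013593] [0.05290139 0.13665086 0.00381642]
[ 0.03404428 -0.64195459  1.59013593] [0.05290139 0.13665086 0.00381642]
```

arm_command:
  steps:
    - [[0,-0.03,0],[0,0,0],0.1]
    - [[0,-0.07,0],[0,0,0],0.1]
    - [[0,-0.11,0],[0,0,0],0.1]
    - [[0,-0.14,0],[0,0,0],0.1]
    - [[0,-0.14,0],[0,0,0],0.1]

```text
t: 16.4
tool_pos: [0.6459, 0.2212, 0.2731]
tool_rot: [-1.199, 1.197, -1.215]
contact_force: [1.0, -0.2, 0.7]
opening: 0.0167
```

```bash
python3 - <<'E'
from look import *
look("10",(110,240,220,340),None,5,6)
goto([.6155,.0665,.26],0)
E
```

```text
pos [0.6436 0.2207 0.2666] shift [ 0.1541  0.0067 -0.0283] turn [-0.33  0.07  0.12] t 16.5 open 0.0169 F [-0.  -0.3 -1.1]
```

View pics/s10.png

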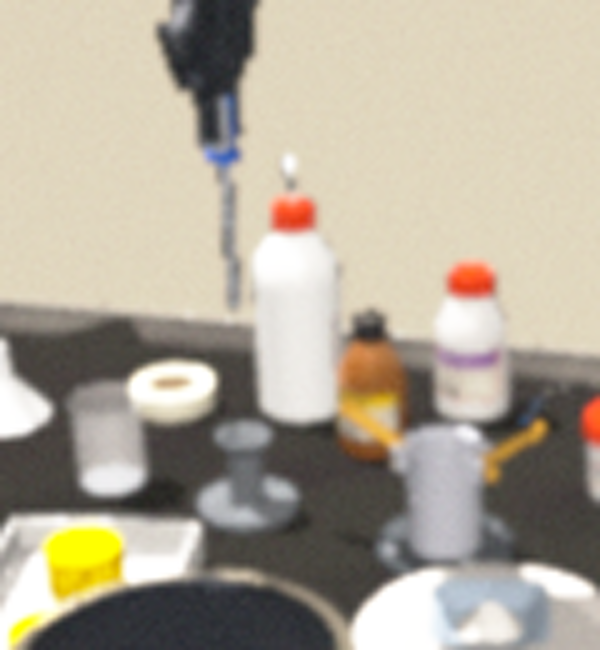

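arm_command:
  steps:
    - [[0.154,0,-0.028],[0,0,0],0.1]
    - [[0.154,0,-0.028],[0,0,0],0.1]
    - [[0.154,0,-0.028],[0,0,0],0.1]
    - [[0.154,0,-0.028],[0,0,0],0.1]
    - [[0.154,0,-0.028],[0,0,0],0.1]

```text
t: 17.0
tool_pos: [0.6147, 0.0653, 0.2641]
tool_rot: [-1.208, 1.208, -1.213]
contact_force: [-0.2, 0.5, -0.9]
opening: 0.0167
```

```bash
python3 - <<'E'
from look import *
look("11",(110,240,220,340),(150,230,250,370),5,6)
goto([.6155,.0665,.26],0)
E
```

```text
pos [0.6153 0.0674 0.265 ] shift [0.0008 0.005  0.0002] turn [-0.18  0.09  0.09] t 17.1 open 0.0167 F [ 0.2 -0.1 -0.8]
```

View pics/s11.png

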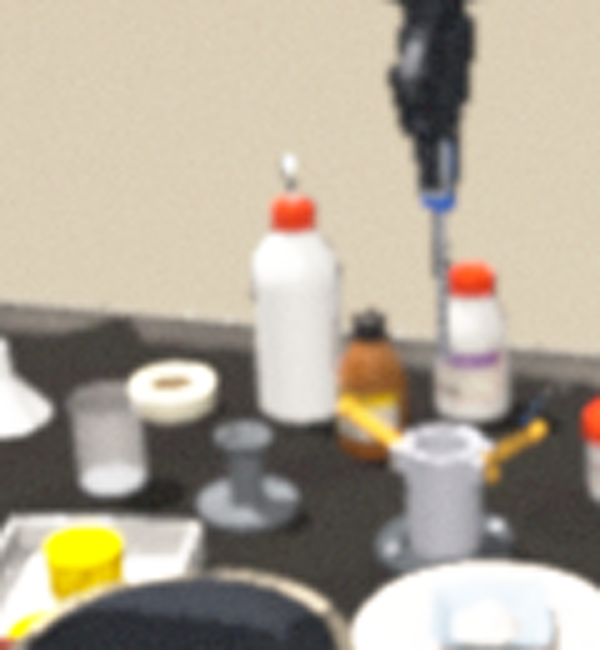

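View pics/t11.png

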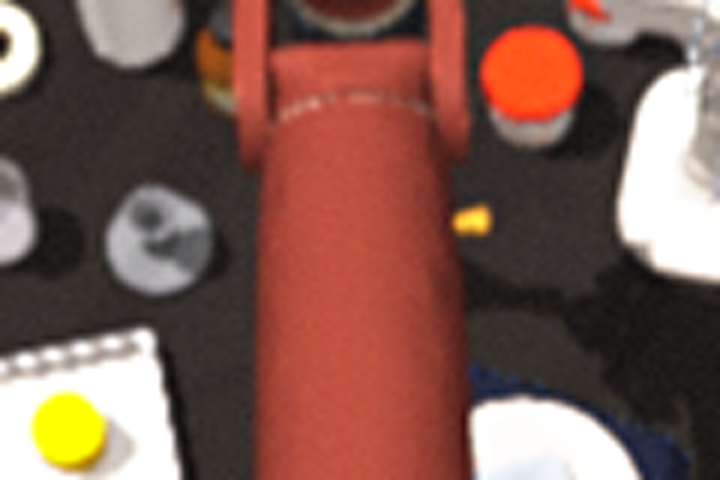

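```bash
python3 - <<'E'
from h import *
import pickle
np.set_printoptions(precision=4,suppress=True)
ps=pickle.load(open("ps11.pkl","rb"));p=ps["side"];t=ps["top"]
for X in ([.6153,.0674,.147],[.6153,.0674,.265],[.6153,.0674,.085],[.6153,.0674,.0]):
    rc=proj(p,X);print(X,rc,"crop",(rc[1]-220+.5)*5,(rc[0]-110+.5)*5)
a=(197.,268.3);b=(150+213.5/6-.5,250+148.5/6-.5)
print("mouth",tri([(p,a),(t,b)]),atz(t,b,.06),atz(p,a,.06))
save(p,"s11b.png",(170,225,290,330),14)
E
```

```text
[0.6153, 0.0674, 0.147] [180.5895 307.119 ] crop 438.0948014229949 355.44758706491365
[0.6153, 0.0674, 0.265] [146.7855 306.3336] crop 434.1678770878178 186.4277491626325
[0.6153, 0.0674, 0.085] [197.2656 307.5031] crop 440.015674626149 438.82822019263983
[0.6153, 0.0674, 0.0] [219.032  308.0013] crop 442.5066001585094 547.660103059032
mouth (array([0.6473, 0.2218, 0.0537]), [0.0014469459016781762, 0.0014469459016782258]) [0.6441 0.2224 0.06  ] [0.6362 0.2159 0.06  ]
```

View pics/s11b.png

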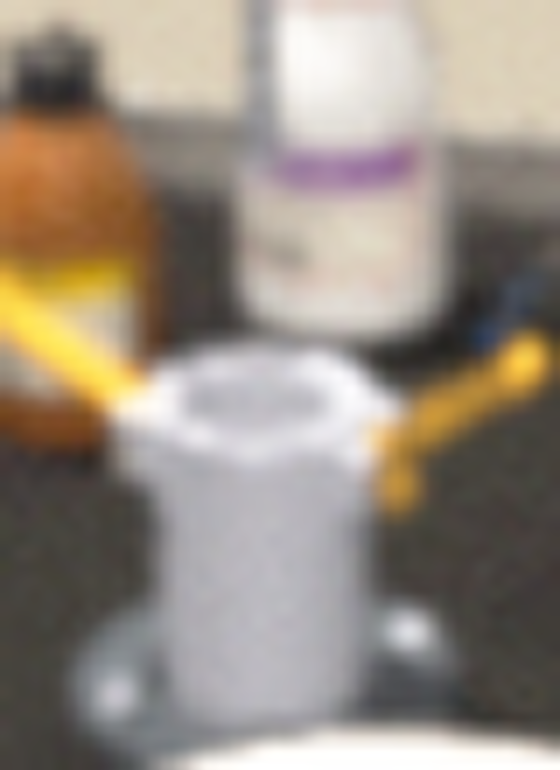

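arm_command:
  steps:
    - [[0,0.03,0],[0,0,0],0.1]
    - [[0,0.055,0],[0,0,0],0.1]
    - [[0,0.07,0],[0,0,0],0.1]
    - [[0,0.08,0],[0,0,0],0.1]
    - [[0,0.08,0],[0,0,0],0.1]

```text
t: 17.6
tool_pos: [0.6148, 0.068, 0.1832]
tool_rot: [-1.211, 1.206, -1.208]
contact_force: [-0.5, -0.1, -0.3]
opening: 0.0163
```

arm_command:
  steps:
    - [[0,0.002,0],[0,0,0],0.1]
    - [[0,0.004,0],[0,0,0],0.1]
    - [[0,0.006,0],[0,0,0],0.1]
    - [[0,0.008,0],[0,0,0],0.1]
    - [[0,0.008,0],[0,0,0],0.1]

```text
t: 18.1
tool_pos: [0.6148, 0.0679, 0.1751]
tool_rot: [-1.211, 1.207, -1.208]
contact_force: [0.4, -0.1, -0.4]
opening: 0.0168
```

```bash
python3 - <<'E'
from look import *
look("12",(110,240,220,340),None,5,6)
E
```

```text
(no output)
```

View pics/s12.png

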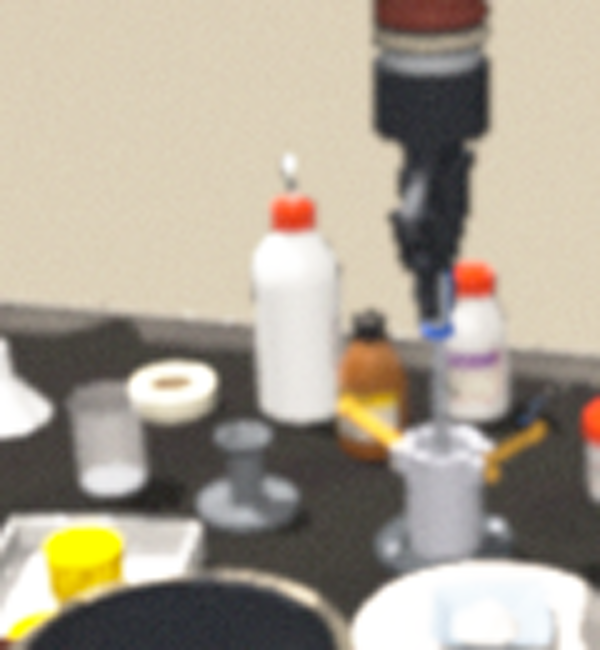

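arm_command:
  steps:
    - [[0,0.0015,0],[0,0,0],0.1]
    - [[0,0.003,0],[0,0,0],0.1]
    - [[0,0.0045,0],[0,0,0],0.1]
    - [[0,0.006,0],[0,0,0],0.1]
    - [[0,0.006,0],[0,0,0],0.1]

```text
t: 18.7
tool_pos: [0.6146, 0.0679, 0.1689]
tool_rot: [-1.212, 1.207, -1.208]
contact_force: [0.1, -0.8, -1.5]
opening: 0.0167
```

No contact at the 32 mm depth (TCP 0.171) yet; go on down.

arm_command:
  steps:
    - [[0,0.0015,0],[0,0,0],0.1]
    - [[0,0.003,0],[0,0,0],0.1]
    - [[0,0.0045,0],[0,0,0],0.1]
    - [[0,0.0045,0],[0,0,0],0.1]

```text
t: 19.1
tool_pos: [0.6144, 0.0679, 0.164]
tool_rot: [-1.212, 1.207, -1.208]
contact_force: [-1.1, 0.5, -1.3]
opening: 0.0167
```

arm_command:
  steps:
    - [[0,0.0015,0],[0,0,0],0.1]
    - [[0,0.003,0],[0,0,0],0.1]
    - [[0,0.0045,0],[0,0,0],0.1]
    - [[0,0.0045,0],[0,0,0],0.1]

```text
t: 19.5
tool_pos: [0.6142, 0.0679, 0.1591]
tool_rot: [-1.212, 1.208, -1.208]
contact_force: [0.6, -0.5, -0.4]
opening: 0.0169
```

arm_command:
  steps:
    - [[0,0.001,0],[0,0,0],0.1]
    - [[0,0.002,0],[0,0,0],0.1]
    - [[0,0.003,0],[0,0,0],0.1]
    - [[0,0.004,0],[0,0,0],0.1]

```text
t: 19.9
tool_pos: [0.6142, 0.0679, 0.155]
tool_rot: [-1.212, 1.208, -1.208]
contact_force: [0.3, 0.3, 0.0]
opening: 0.0167
```

arm_command:
  steps:
    - [[0,0.001,0],[0,0,0],0.1]
    - [[0,0.002,0],[0,0,0],0.1]
    - [[0,0.003,0],[0,0,0],0.1]

```text
t: 20.2
tool_pos: [0.6146, 0.0679, 0.153]
tool_rot: [-1.212, 1.207, -1.208]
contact_force: [-1.9, -0.5, 7.0]
opening: 0.0166
```

arm_command:
  steps:
    - [[0,-0.004,0],[0,0,0],0.1]
    - [[0,-0.004,0.008],[0,0,0],0.1]
    - [[0,-0.004,0.01],[0,0,0],0.1]
    - [[0,-0.004,0.011],[0,0,0],0.1]
    - [[0,-0.004,0.0115],[0,0,0],0.1]

```text
t: 20.7
tool_pos: [0.6261, 0.0679, 0.1566]
tool_rot: [-1.212, 1.208, -1.208]
contact_force: [-0.1, -0.6, -0.9]
opening: 0.0167
```

arm_command:
  steps:
    - [[0,0,0.0007],[0,0,0],0.1]
    - [[0,0,0.0014],[0,0,0],0.1]
    - [[0,0,0.0014],[0,0,0],0.1]

```text
t: 21.0
tool_pos: [0.6274, 0.0679, 0.1565]
tool_rot: [-1.213, 1.208, -1.208]
contact_force: [-0.1, 0.6, -0.8]
opening: 0.0169
```

arm_command:
  steps:
    - [[0,0,0.0007],[0,0,0],0.1]
    - [[0,0,0.0014],[0,0,0],0.1]
    - [[0,0,0.0014],[0,0,0],0.1]

```text
t: 21.3
tool_pos: [0.6289, 0.0679, 0.1565]
tool_rot: [-1.212, 1.208, -1.208]
contact_force: [0.2, 0.6, -1.9]
opening: 0.0165
```

arm_command:
  steps:
    - [[0,0,0.0007],[0,0,0],0.1]
    - [[0,0,0.0014],[0,0,0],0.1]
    - [[0,0,0.0014],[0,0,0],0.1]

```text
t: 21.6
tool_pos: [0.6301, 0.068, 0.1565]
tool_rot: [-1.213, 1.208, -1.207]
contact_force: [-1.8, -0.7, 0.1]
opening: 0.0169
```

arm_command:
  steps:
    - [[0,0,0.0007],[0,0,0],0.1]
    - [[0,0,0.0014],[0,0,0],0.1]
    - [[0,0,0.0014],[0,0,0],0.1]

```text
t: 21.9
tool_pos: [0.6309, 0.068, 0.1565]
tool_rot: [-1.215, 1.21, -1.206]
contact_force: [-4.2, 0.0, 1.7]
opening: 0.0168
```

arm_command:
  steps:
    - [[0,0,-0.01],[0,0,0],0.1]
    - [[0,0,-0.022],[0,0,0],0.1]
    - [[0,0,-0.0275],[0,0,0],0.1]
    - [[0,0,-0.0275],[0,0,0],0.1]
    - [[0,0,-0.0275],[0,0,0],0.1]

```text
t: 22.4
tool_pos: [0.6034, 0.0679, 0.1568]
tool_rot: [-1.214, 1.209, -1.207]
contact_force: [0.6, 0.0, -2.1]
opening: 0.0172
```

arm_command:
  steps:
    - [[0,0,-0.0007],[0,0,0],0.1]
    - [[0,0,-0.0014],[0,0,0],0.1]
    - [[0,0,-0.0014],[0,0,0],0.1]

```text
t: 22.7
tool_pos: [0.6021, 0.0679, 0.1568]
tool_rot: [-1.214, 1.209, -1.207]
contact_force: [0.6, 0.2, -1.2]
opening: 0.0167
```

arm_command:
  steps:
    - [[0,0,-0.0007],[0,0,0],0.1]
    - [[0,0,-0.0014],[0,0,0],0.1]
    - [[0,0,-0.0014],[0,0,0],0.1]

```text
t: 23.0
tool_pos: [0.6007, 0.0679, 0.1568]
tool_rot: [-1.214, 1.209, -1.207]
contact_force: [-0.9, -0.4, -0.6]
opening: 0.0169
```

arm_command:
  steps:
    - [[0,0,-0.0007],[0,0,0],0.1]
    - [[0,0,-0.0014],[0,0,0],0.1]
    - [[0,0,-0.0014],[0,0,0],0.1]

```text
t: 23.3
tool_pos: [0.5993, 0.0679, 0.1568]
tool_rot: [-1.214, 1.209, -1.207]
contact_force: [-0.7, 0.2, -0.5]
opening: 0.017
```

arm_command:
  steps:
    - [[0,0,-0.0007],[0,0,0],0.1]
    - [[0,0,-0.0014],[0,0,0],0.1]
    - [[0,0,-0.0014],[0,0,0],0.1]

```text
t: 23.6
tool_pos: [0.5983, 0.0679, 0.1569]
tool_rot: [-1.212, 1.208, -1.208]
contact_force: [2.3, -0.5, -2.0]
opening: 0.0169
```

arm_command:
  steps:
    - [[0,-0.005,0.008],[0,0,0],0.1]
    - [[0,-0.03,0.016],[0,0,0],0.1]
    - [[0,-0.07,0.016],[0,0,0],0.1]
    - [[0,-0.108,0.016],[0,0,0],0.1]
    - [[0,-0.108,0.016],[0,0,0],0.1]

```text
t: 24.1
tool_pos: [0.6178, 0.0681, 0.2735]
tool_rot: [-1.204, 1.199, -1.213]
contact_force: [0.5, 0.3, 0.9]
opening: 0.0169
```

arm_command:
  steps:
    - [[-0.152,0,0.03],[0,0,0],0.1]
    - [[-0.152,0,0.03],[0,0,0],0.1]
    - [[-0.152,0,0.03],[0,0,0],0.1]
    - [[-0.152,0,0.03],[0,0,0],0.1]
    - [[-0.152,0,0.03],[0,0,0],0.1]

```text
t: 24.6
tool_pos: [0.6473, 0.2216, 0.273]
tool_rot: [-1.206, 1.198, -1.211]
contact_force: [-0.8, 0.6, -0.8]
opening: 0.0167
```

```bash
python3 - <<'E'
from look import *
ps=look("13",(110,240,210,330),None,5,6)
o=ctrl.get_obs();X=o["tool_pos"]
p=ps["side"]
for d in(0,-.118):
    rc=proj(p,X+[0,0,d]);print("crop",(rc[1]-210+.5)*5,(rc[0]-110+.5)*5)
goto([.644,.2205,.126],0)
E
```

```text
crop 273.4537645293088 142.37876814803656
crop 285.57910192737637 306.86237158149186
pos [0.6473 0.2194 0.273 ] shift [-0.0015  0.147  -0.0047] turn [-0.54  0.12  0.14] t 24.7 open 0.0167 F [-0.7 -0.1 -0.7]
```

View pics/s13.png

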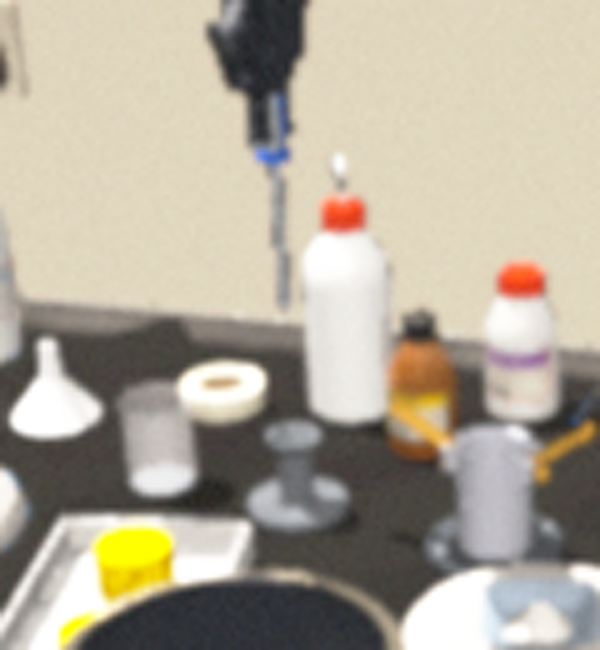

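arm_command:
  steps:
    - [[-0.0015,0.03,-0.0045],[-0.5,0,0],0.1]
    - [[-0.0015,0.06,-0.0045],[-0.5,0,0],0.1]
    - [[-0.0015,0.083,-0.0045],[-0.5,0,0],0.1]
    - [[-0.0015,0.085,-0.0045],[-0.5,0,0],0.1]
    - [[-0.0015,0.085,-0.0045],[-0.5,0,0],0.1]

```text
t: 25.2
tool_pos: [0.6434, 0.2193, 0.1876]
tool_rot: [-1.212, 1.208, -1.211]
contact_force: [-0.5, 0.8, 0.3]
opening: 0.0169
```

```bash
python3 - <<'E'
from look import *
ps=look("14",(150,220,240,300),None,10,6)
goto([.644,.2205,.126],0)
E
```

```text
pos [0.6447 0.2201 0.1903] shift [-0.0005  0.0643 -0.0009] turn [-0.21  0.07  0.11] t 25.3 open 0.0167 F [-0.6 -0.2 -0.2]
```

View pics/s14.png

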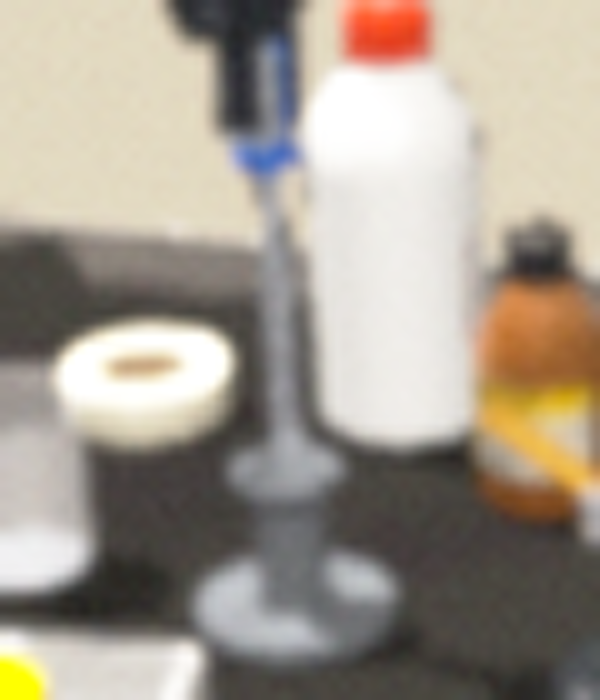

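arm_command:
  steps:
    - [[0,0.012,0],[0,0,0],0.1]
    - [[0,0.024,0],[0,0,0],0.1]
    - [[0,0.036,0],[0,0,0],0.1]
    - [[0,0.036,0],[0,0,0],0.1]

```text
t: 25.7
tool_pos: [0.6437, 0.2199, 0.1522]
tool_rot: [-1.211, 1.207, -1.21]
contact_force: [-0.8, -0.0, -1.7]
opening: 0.0168
```

arm_command:
  steps:
    - [[0,0.012,0],[0,0,0],0.1]
    - [[0,0.022,0],[0,0,0],0.1]
    - [[0,0.025,0],[0,0,0],0.1]
    - [[0,0.0255,0],[0,0,0],0.1]

```text
t: 26.1
tool_pos: [0.6435, 0.2198, 0.1259]
tool_rot: [-1.212, 1.207, -1.21]
contact_force: [-0.5, 0.1, -1.1]
opening: 0.0166
```

arm_command:
  steps:
    - [[0,0,0],[0,0,0],0.6]
    - [[0,0,0],[0,0,0],0.6]
    - [[0,0,0],[0,0,0],0.8]
    - [[0,0,0],[0,0,0],0.8]

```text
t: 26.5
tool_pos: [0.6437, 0.2198, 0.1261]
tool_rot: [-1.211, 1.207, -1.21]
contact_force: [0.2, -0.1, -0.2]
opening: 0.0682
```

arm_command:
  steps:
    - [[0,-0.03,0],[0,0,0],0.8]
    - [[0,-0.07,0],[0,0,0],0.8]
    - [[0,-0.11,0],[0,0,0],0.8]
    - [[0,-0.12,0],[0,0,0],0.8]

```text
t: 26.9
tool_pos: [0.6461, 0.2207, 0.2534]
tool_rot: [-1.202, 1.2, -1.214]
contact_force: [0.7, 0.5, 0.7]
opening: 0.0683
```

```bash
python3 - <<'E'
from look import *
ps=look("15",(140,290,220,460),(165,260,250,440),3.3,4)
goto([.404,-.177,.24],0)
E
```

```text
pos [0.6451 0.2205 0.2497] shift [ 0.3971  0.0087 -0.2416] turn [-0.36  0.07  0.08] t 27.0 open 0.0686 F [-0.   0.6  0.4]
```

View pics/s15.png

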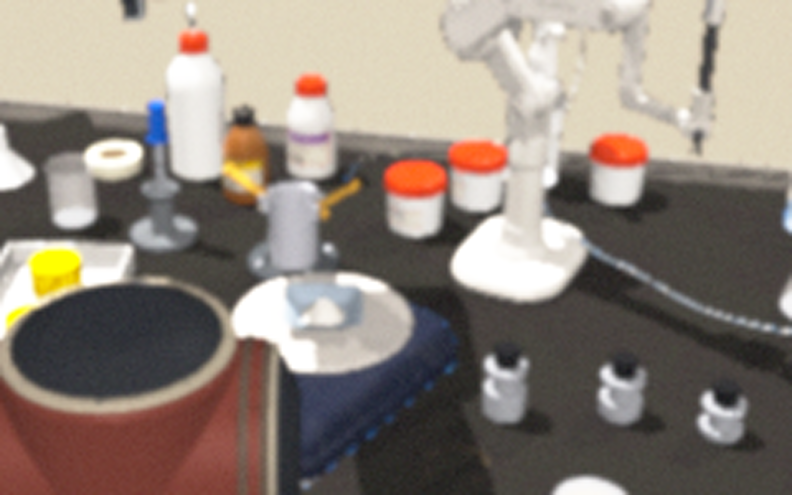

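View pics/t15.png

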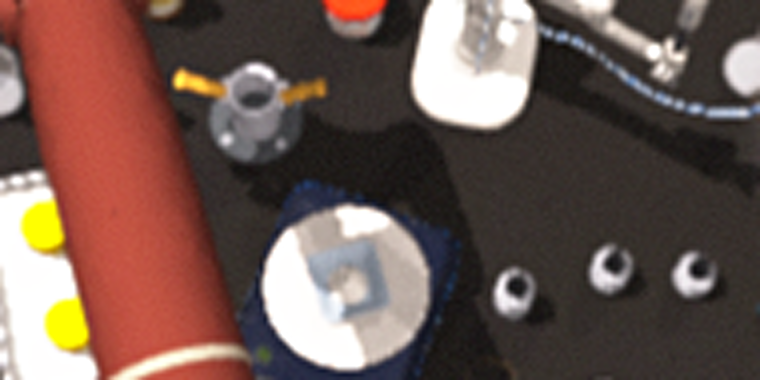

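```bash
python3 - <<'E'
from h import *
import pickle
np.set_printoptions(precision=4,suppress=True)
ps=pickle.load(open("ps15.pkl","rb"));s,t=ps["side"],ps["top"]
save(t,"t15b.png",(215,260,360,440),9);save(s,"s15b.png",(235,285,350,450),8)
a,b=(246.3,373.4),(234.4,379.4)
print(tri([(s,a),(t,b)]),atz(t,b,.068),atz(s,a,.068))
E
```

```text
(array([ 0.4095, -0.1798,  0.0563]), [0.0010791837357957954, 0.0010791837357958082]) [ 0.4064 -0.1794  0.068 ] [ 0.3915 -0.1799  0.068 ]
```

View pics/t15b.png

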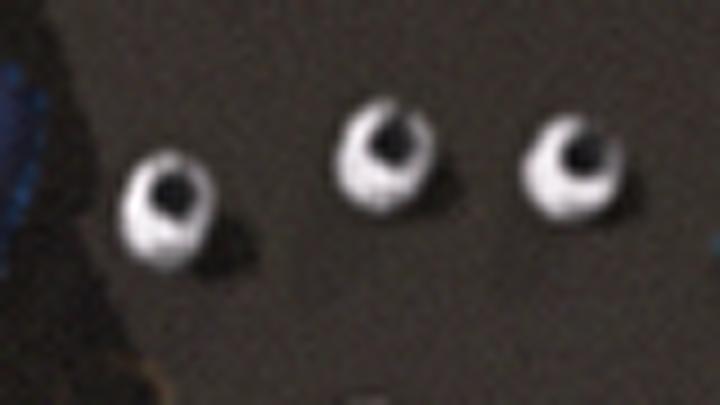

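View pics/s15b.png

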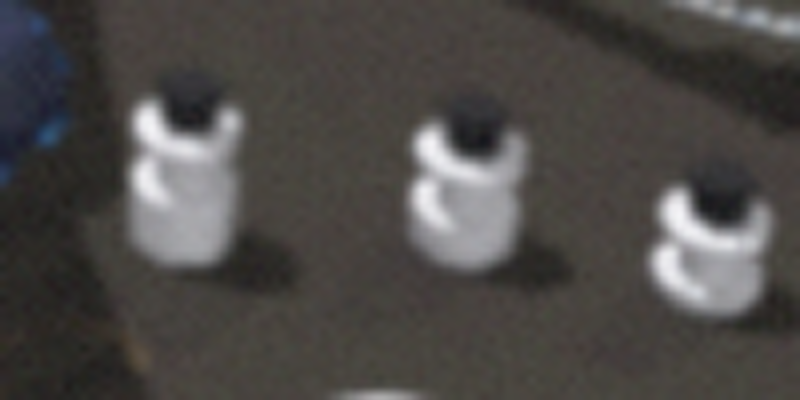

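arm_command:
  steps:
    - [[0.397,0,-0.24],[0,0,0],1]
    - [[0.397,0,-0.24],[0,0,0],1]
    - [[0.397,0,-0.24],[0,0,0],1]
    - [[0.397,0,-0.24],[0,0,0],1]
    - [[0.397,0,-0.24],[0,0,0],1]

```text
t: 27.5
tool_pos: [0.5127, 0.0045, 0.2446]
tool_rot: [-1.209, 1.206, -1.21]
contact_force: [1.1, -1.6, 0.7]
opening: 0.0854
```

```bash
python3 - <<'E'
from h import *
import pickle
np.set_printoptions(precision=4,suppress=True)
ps=pickle.load(open("ps15.pkl","rb"));s,t=ps["side"],ps["top"]
a,b=(244.8,373.3),(235.0,379.1)
print(tri([(s,a),(t,b)]),atz(t,b,.068),atz(s,a,.068))
goto([.4045,-.178,.14],0)
E
```

```text
(array([ 0.4052, -0.1785,  0.0638]), [3.343132118247689e-05, 3.34313211825257e-05]) [ 0.4041 -0.178   0.068 ] [ 0.3989 -0.1789  0.068 ]
pos [0.5127 0.0045 0.2446] shift [ 0.1822  0.1046 -0.1088] turn [-0.13  0.11  0.06] t 27.5 open 0.0854 F [ 1.1 -1.6  0.7]
```

arm_command:
  steps:
    - [[0.1822,0.02,-0.109],[0,0,0],0.7]
    - [[0.1822,0.04,-0.109],[0,0,0],0.7]
    - [[0.1822,0.07,-0.109],[0,0,0],0.7]
    - [[0.1822,0.104,-0.109],[0,0,0],0.7]
    - [[0.1822,0.104,-0.109],[0,0,0],0.7]

```text
t: 28.0
tool_pos: [0.4023, -0.1787, 0.1377]
tool_rot: [-1.209, 1.207, -1.209]
contact_force: [-0.2, -1.0, 0.5]
opening: 0.0599
```

```bash
python3 - <<'E'
from look import *
ps=look("16",(190,290,340,440),None,6,6)
goto([.4045,-.178,.0525],0)
p=ps["side"];X=ctrl.get_obs()["tool_pos"]
for Y in (X,[X[0],X[1],.068]):
    rc=proj(p,Y);print("crop",(rc[1]-340+.5)*6,(rc[0]-190+.5)*6)
E
```

```text
pos [ 0.3983 -0.1778  0.1326] shift [0.0007 0.08   0.007 ] turn [ 0.55 -0.19 -0.32] t 28.1 open 0.0596 F [-1.3 -0.1 -0.5]
crop 207.78134544048817 213.80929051198473
crop 200.2675502611637 332.2327224704684
```

View pics/s16.png

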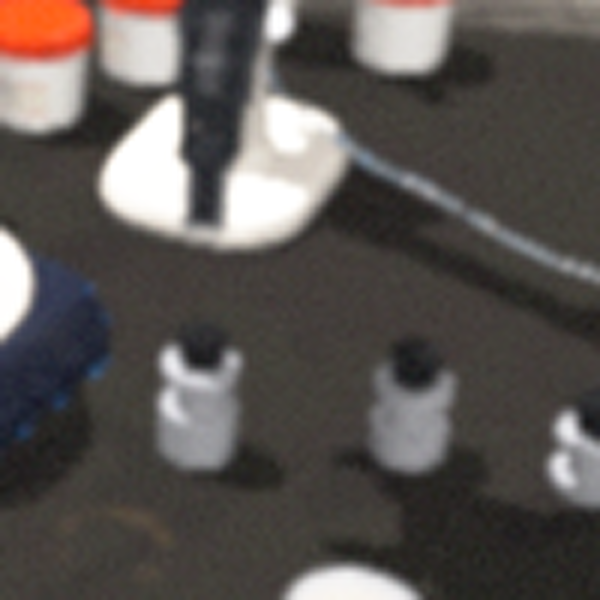

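arm_command:
  steps:
    - [[0.0005,0.03,0.0065],[0.5,0,-0.3],0.7]
    - [[0.0005,0.06,0.0065],[0.5,0,-0.3],0.7]
    - [[0.0005,0.076,0.0065],[0.5,0,-0.3],0.7]
    - [[0.0005,0.079,0.0065],[0.5,0,-0.3],0.7]
    - [[0.0005,0.079,0.0065],[0.5,0,-0.3],0.7]

```text
t: 28.6
tool_pos: [0.4037, -0.1771, 0.0528]
tool_rot: [-1.208, 1.214, -1.209]
contact_force: [0.2, 0.1, 0.7]
opening: 0.0598
```

```bash
python3 - <<'E'
from h import *
goto([.4045,-.178,.0525],0)
E
```

```text
pos [ 0.4037 -0.1771  0.0528] shift [0.0009 0.0003 0.0008] turn [ 0.13 -0.16 -0.09] t 28.6 open 0.0598 F [0.2 0.1 0.7]
```

arm_command:
  steps:
    - [[0.001,0,0],[0,0,0],0.1]
    - [[0.001,0,0],[0,0,0],0.1]
    - [[0.001,0,0],[0,0,0],0.1]
    - [[0.001,0,0],[0,0,0],0.1]
    - [[0.001,0,0],[0,0,0],0.1]
  force: 50

```text
t: 29.1
tool_pos: [0.4043, -0.1787, 0.0542]
tool_rot: [-1.209, 1.212, -1.21]
contact_force: [-2.3, -0.3, 5.7]
opening: 0.0197
```

arm_command:
  steps:
    - [[0,0,0],[0,0,0],0.1]
    - [[0,0,0],[0,0,0],0.1]
    - [[0,0,0],[0,0,0],0.1]

```text
t: 29.4
tool_pos: [0.4045, -0.1787, 0.0542]
tool_rot: [-1.208, 1.212, -1.211]
contact_force: [0.4, 0.3, 0.7]
opening: 0.0195
```

arm_command:
  steps:
    - [[0,-0.03,0],[0,0,0],0.1]
    - [[0,-0.07,0],[0,0,0],0.1]
    - [[0,-0.12,0],[0,0,0],0.1]
    - [[0,-0.15,0],[0,0,0],0.1]
    - [[0,-0.15,0],[0,0,0],0.1]

```text
t: 29.9
tool_pos: [0.4071, -0.1803, 0.2098]
tool_rot: [-1.206, 1.203, -1.219]
contact_force: [0.4, -0.0, -1.7]
opening: 0.0196
```

```bash
python3 - <<'E'
from look import *
ps=look("17",(170,290,320,470),None,5,6)
goto([.6144,.067,.21],0)
E
```

```text
pos [ 0.4045 -0.1786  0.2038] shift [-0.2462 -0.0063  0.2093] turn [ 0.04 -0.16 -0.02] t 30.0 open 0.0199 F [-0.7 -0.1 -2.8]
```

View pics/s17.png

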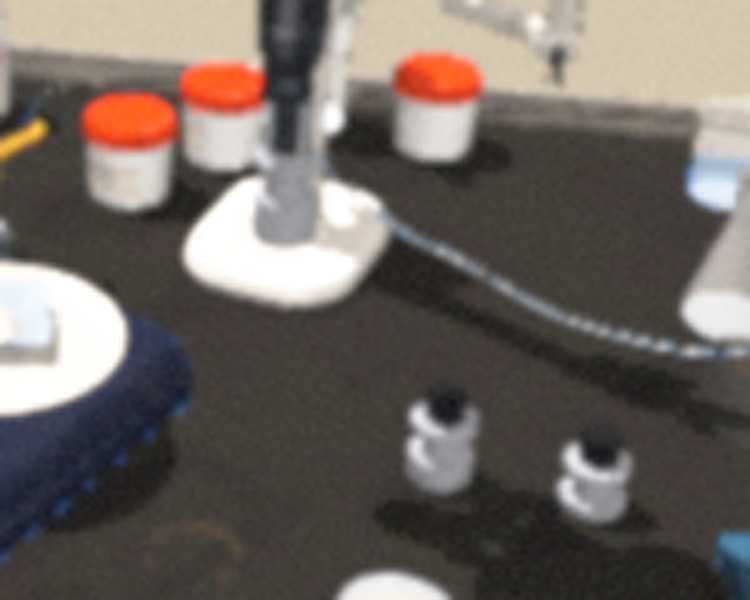

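```bash
python3 - <<'E'
from look import *
p=pickle.load(open("ps17.pkl","rb"))["side"];X=ctrl.get_obs()["tool_pos"]
for Y in (X+[0,0,.01],X+[-.012,0,.005],X+[0,0,-.02],X+[0,0,-.0542]):
    rc=proj(p,Y);print("crop",(rc[1]-320+.5)*5,(rc[0]-170+.5)*5)
save(p,"s17b.png",(170,225,355,400),14)
E
```

```text
crop 284.29455077983874 141.44599885757287
crop 281.52920156418645 159.91808274210072
crop 281.0864999410194 190.9943793313603
crop 277.5387195769639 245.98047935841848
```

View pics/s17b.png

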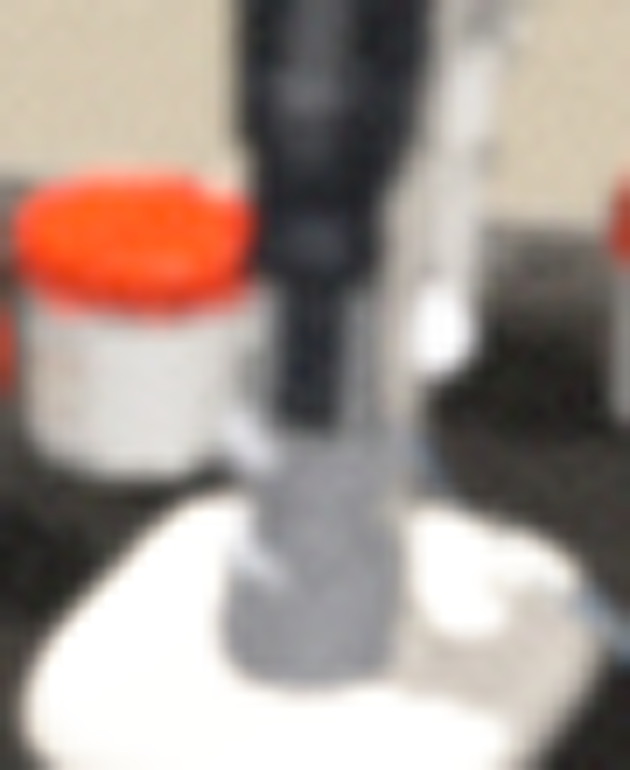

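arm_command:
  steps:
    - [[-0.246,-0.01,0.2095],[0,0,0],0.1]
    - [[-0.246,-0.01,0.2095],[0,0,0],0.1]
    - [[-0.246,-0.01,0.2095],[0,0,0],0.1]
    - [[-0.246,-0.01,0.2095],[0,0,0],0.1]
    - [[-0.246,-0.01,0.2095],[0,0,0],0.1]

```text
t: 30.5
tool_pos: [0.5663, 0.0132, 0.2076]
tool_rot: [-1.212, 1.216, -1.207]
contact_force: [1.2, -0.6, -2.4]
opening: 0.0197
```

```bash
python3 - <<'E'
from h import *
goto([.6144,.068,.18],0)
E
```

```text
pos [0.5663 0.0132 0.2076] shift [-0.0549  0.0273  0.0481] turn [ 0.38 -0.15 -0.04] t 30.5 open 0.0197 F [ 1.2 -0.6 -2.4]
```

arm_command:
  steps:
    - [[-0.055,0,0.048],[0.3,0,0],0.1]
    - [[-0.055,0,0.048],[0.3,0,0],0.1]
    - [[-0.055,0.015,0.048],[0.3,0,0],0.1]
    - [[-0.055,0.02,0.048],[0.3,0,0],0.1]
    - [[-0.055,0.02,0.048],[0.3,0,0],0.1]

```text
t: 31.0
tool_pos: [0.6117, 0.0673, 0.1831]
tool_rot: [-1.213, 1.218, -1.207]
contact_force: [0.1, -0.7, -2.2]
opening: 0.0198
```

```bash
python3 - <<'E'
from look import *
goto([.6144,.068,.15],0)
ps=look("18",(150,225,270,345),(150,230,250,370),10,5)
p=ps["side"];X=ctrl.get_obs()["tool_pos"]
for Y in (X,X+[0,0,-.054],[X[0],X[1],.085]):
    rc=proj(p,Y);print("crop",(rc[1]-270+.5)*10,(rc[0]-150+.5)*10)
E
```

```text
pos [0.6117 0.0673 0.1831] shift [-0.0007  0.0331  0.003 ] turn [ 0.48 -0.2  -0.02] t 31.0 open 0.0198 F [ 0.1 -0.7 -2.2]
crop 373.1314946751644 204.3104719026644
crop 376.6065363463713 354.09535020579597
crop 379.5245857777661 480.4589440428495
```

View pics/s18.png

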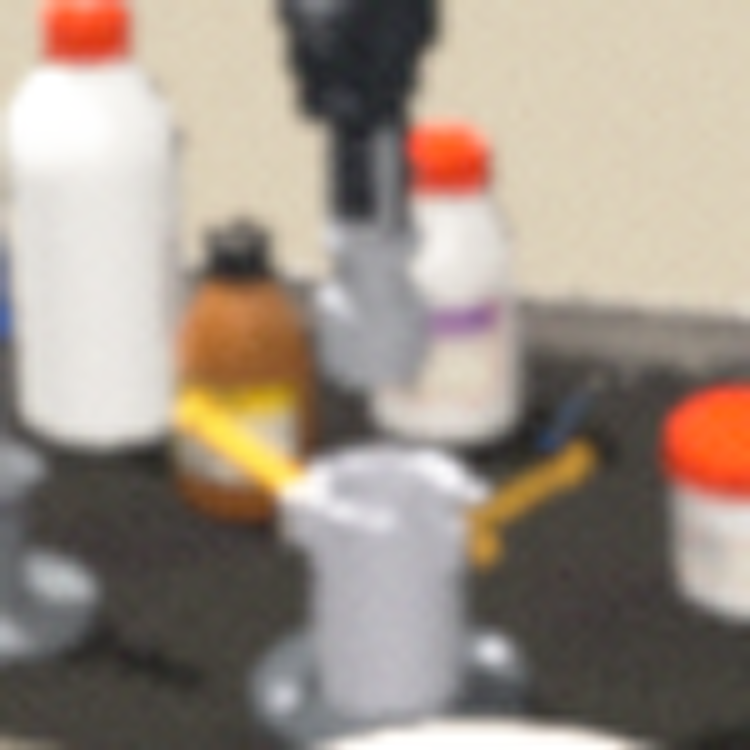

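```bash
python3 - <<'E'
from look import *
np.set_printoptions(precision=1,suppress=True,linewidth=250)
p=pickle.load(open("ps18.pkl","rb"))["side"];g=p["img"].astype(float)
q=pickle.load(open("ps11.pkl","rb"))["side"]["img"].astype(float)
def pr(im,r0,r1,c0,c1): print(r0,r1,"cols",c0); print(im[r0:r1,c0:c1].mean(0).T)
pr(g,203,214,296,324)
pr(g,182,188,296,318)
pr(g,176,182,296,318)
pr(g,163,171,298,316)
# rod pic
pr(q,203,214,296,324);pr(q,165,178,300,314);pr(q,153,165,300,314)
E
```

```text
203 214 cols 296
[[ 69.8  71.4  79.1  86.1 105.5 138.8 164.3 173.7 176.1 179.3 183.5 187.  187.7 187.1 185.8 182.5 178.7 174.1 166.7 151.2 128.1 116.5 114.8 101.1  81.6  73.1  71.4  69.4]
 [ 65.1  67.5  76.2  84.1 103.4 136.5 162.5 171.6 173.8 177.9 181.2 185.  186.2 185.5 183.6 180.8 176.5 172.2 164.9 149.8 122.3 102.7  97.6  88.   75.1  69.3  67.3  64.9]
 [ 59.9  61.5  70.5  79.6 102.4 139.8 168.  177.6 179.6 183.7 188.  191.4 192.3 190.9 189.9 187.6 182.7 178.  170.1 152.2 117.6  83.1  70.1  68.6  64.7  63.3  61.2  60. ]]
182 188 cols 296
[[153.2 150.2 145.8 137.  121.3 113.  129.5 146.8 153.8 159.5 162.7 165.8 165.5 161.8 156.3 153.8 167.  188.5 201.  202.5 202.3 200.5]
 [ 96.5  94.3  92.8  89.5  87.   98.  127.5 146.8 154.3 159.5 162.7 164.7 165.2 161.7 154.8 151.3 158.7 173.5 182.2 184.5 184.7 183.3]
 [ 48.   48.8  48.7  52.3  62.7  89.5 127.3 149.5 158.5 163.5 166.3 168.8 169.2 165.2 158.7 153.7 159.2 173.5 182.2 184.8 184.  181. ]]
176 182 cols 296
[[135.2 149.7 158.5 161.3 160.7 174.  192.8 186.  168.  158.5 158.5 162.  160.8 155.7 156.8 177.7 197.7 210.7 215.2 214.  210.5 2
[... 1016 characters left out ...]
.6 139.5 167.3 177.2 179.4 182.6 186.3 190.3 191.9 191.5 189.8 186.8 183.  177.9 171.3 153.8 119.4  82.5  70.2  68.5  65.1  62.1  60.1  61. ]]
165 178 cols 300
[[218.2 218.  218.8 217.9 218.3 218.4 209.5 180.  158.2 180.9 226.5 239.9 240.1 238.5]
 [206.9 206.5 207.2 206.5 206.6 206.1 197.3 173.5 153.9 163.2 183.7 186.2 183.3 181.3]
 [185.1 183.9 184.8 183.7 183.8 183.5 177.1 164.1 154.2 160.2 176.5 173.8 168.6 166.4]]
153 165 cols 300
[[220.5 219.8 219.7 219.8 219.5 209.2 169.2 142.8 154.8 181.7 213.2 225.8 228.3 229.7]
 [208.7 207.8 207.8 208.2 207.6 197.1 161.  141.5 151.6 166.3 182.6 189.2 188.4 188.8]
 [184.9 184.5 184.4 183.8 184.2 175.3 149.3 141.9 152.6 156.3 162.5 164.2 161.4 160. ]]
```

arm_command:
  steps:
    - [[0.0018,0,0.0027],[0.4,-0.2,0],0.1]
    - [[0.0018,0.02,0.0027],[0.4,-0.2,0],0.1]
    - [[0.0018,0.036,0.0027],[0.4,-0.2,0],0.1]
    - [[0.0018,0.036,0.0027],[0.4,-0.2,0],0.1]
    - [[0.0018,0.036,0.0027],[0.4,-0.2,0],0.1]

```text
t: 31.6
tool_pos: [0.6154, 0.065, 0.1497]
tool_rot: [-1.206, 1.208, -1.211]
contact_force: [-0.1, -0.3, -1.7]
opening: 0.0195
```

```bash
python3 - <<'E'
from look import *
np.set_printoptions(precision=1,suppress=True,linewidth=250)
goto([.6144,.0652,.14],0)
ps=look("19",(150,225,270,345),None,10,5)
g=ps["side"]["img"].astype(float)
for r in range(184,198,2): print(r,g[r:r+2,296:320,2].mean(0))
E
```

```text
pos [0.6 0.1 0.1] shift [-0.  0. -0.] turn [-0.1 -0.1 -0. ] t 31.6 open 0.0195 F [-0.1 -0.3 -1.7]
184 [ 41.5  46.5  42.   45.5  51.   60.   75.  104.5 125.  140.5 153.5 161.  165.  165.5 160.  155.5 164.5 177.  185.  190.5 190.5 184.5 182.5 173. ]
186 [ 42.   38.5  44.   41.   45.   55.5  90.5 148.5 174.5 165.5 155.  162.  166.5 165.  159.  152.  164.  180.  192.  199.  196.5 195.  189.5 176. ]
188 [ 30.5  36.5  37.   41.5  41.5  56.  107.5 183.5 219.  199.5 176.5 170.  168.5 164.5 162.  158.  158.  164.  179.5 189.5 192.5 190.5 188.  179. ]
190 [ 79.5  89.5  95.   72.   50.   51.5  84.5 139.5 169.5 179.5 180.  176.  169.5 166.5 168.  164.5 156.5 158.  183.5 203.5 202.5 193.5 193.  183.5]
192 [158.  159.  146.5 108.5  59.   47.5  81.  128.  156.  161.  164.  168.5 168.5 170.5 167.5 161.  152.  153.5 172.  188.  185.5 175.5 159.5 137. ]
194 [134.5 150.  144.  106.   70.5  78.  103.  142.5 158.5 160.5 161.  166.5 169.5 171.  165.  163.  168.  165.5 147.  116.   87.5  73.   62.5  52.5]
196 [ 85.   95.5 108.  108.5 143.5 198.5 213.5 202.  186.  173.5 173.5 174.  176.5 175.5 172.  174.  206.  228.  225.5 184.5 120.   76.5  59.   53. ]
```

View pics/s19.png

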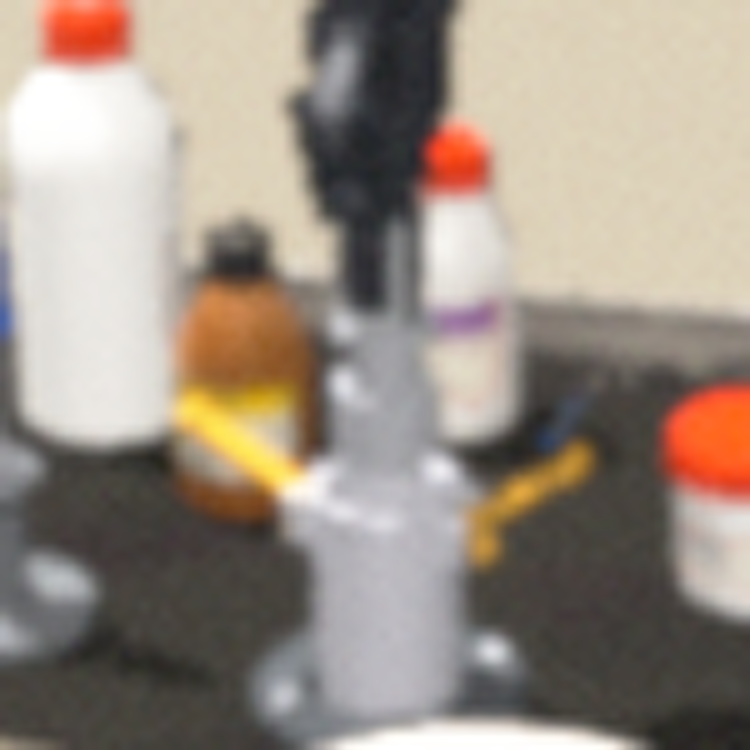

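arm_command:
  steps:
    - [[0,0.004,-0.0005],[0,0,0],0.1]
    - [[0,0.008,-0.0005],[0,0,0],0.1]
    - [[0,0.012,-0.0005],[0,0,0],0.1]
    - [[0,0.014,-0.0005],[0,0,0],0.1]

```text
t: 32.1
tool_pos: [0.6156, 0.0652, 0.1364]
tool_rot: [-1.205, 1.207, -1.211]
contact_force: [-0.2, 0.3, -1.8]
opening: 0.0193
```

arm_command:
  steps:
    - [[0,0.002,-0.0005],[0,0,0],0.1]
    - [[0,0.004,-0.0005],[0,0,0],0.1]
    - [[0,0.006,-0.0005],[0,0,0],0.1]

```text
t: 32.4
tool_pos: [0.6151, 0.0652, 0.1302]
tool_rot: [-1.206, 1.207, -1.211]
contact_force: [-0.4, 0.4, -2.4]
opening: 0.0198
```

arm_command:
  steps:
    - [[0,0.005,-0.0005],[0,0,0],0.1]
    - [[0,0.01,-0.0005],[0,0,0],0.1]
    - [[0,0.015,-0.0005],[0,0,0],0.1]
    - [[0,0.018,-0.0005],[0,0,0],0.1]
    - [[0,0.018,-0.0005],[0,0,0],0.1]

```text
t: 32.9
tool_pos: [0.6141, 0.0652, 0.1113]
tool_rot: [-1.207, 1.208, -1.21]
contact_force: [0.1, 0.0, -2.4]
opening: 0.0196
```

arm_command:
  steps:
    - [[0,0.005,0],[0,0,0],0.1]
    - [[0,0.01,0],[0,0,0],0.1]
    - [[0,0.014,0],[0,0,0],0.1]
    - [[0,0.017,0],[0,0,0],0.1]
    - [[0,0.017,0],[0,0,0],0.1]

```text
t: 33.4
tool_pos: [0.6137, 0.0653, 0.0935]
tool_rot: [-1.208, 1.209, -1.21]
contact_force: [0.8, -0.2, -1.8]
opening: 0.0197
```

arm_command:
  steps:
    - [[0,0.001,0],[0,0,0],0.1]
    - [[0,0.002,0],[0,0,0],0.1]
    - [[0,0.003,0],[0,0,0],0.1]
    - [[0,0.003,0],[0,0,0],0.1]

```text
t: 33.8
tool_pos: [0.6137, 0.0653, 0.0904]
tool_rot: [-1.208, 1.209, -1.21]
contact_force: [-1.4, -0.3, -2.1]
opening: 0.0197
```

arm_command:
  steps:
    - [[0,0.001,0],[0,0,0],0.1]
    - [[0,0.0018,0],[0,0,0],0.1]
    - [[0,0.0018,0],[0,0,0],0.1]

```text
t: 34.1
tool_pos: [0.614, 0.0652, 0.0892]
tool_rot: [-1.207, 1.208, -1.21]
contact_force: [-0.8, 0.2, 1.3]
opening: 0.0195
```

arm_command:
  steps:
    - [[0,0,0],[0,0,0],0.6]
    - [[0,0,0],[0,0,0],0.6]
    - [[0,0,0],[0,0,0],0.6]
    - [[0,0,0],[0,0,0],0.6]

```text
t: 34.5
tool_pos: [0.614, 0.0652, 0.0893]
tool_rot: [-1.207, 1.208, -1.21]
contact_force: [0.1, -0.4, 1.4]
opening: 0.0516
```

arm_command:
  steps:
    - [[0,-0.02,0],[0,0,0],0.6]
    - [[0,-0.05,0],[0,0,0],0.6]
    - [[0,-0.08,0],[0,0,0],0.8]
    - [[0,-0.1,0],[0,0,0],1]
    - [[0,-0.1,0],[0,0,0],1]

```text
t: 35.0
tool_pos: [0.6162, 0.0652, 0.1938]
tool_rot: [-1.201, 1.202, -1.214]
contact_force: [0.1, 0.2, 0.5]
opening: 0.085
```

```bash
python3 - <<'E'
from look import *
ps=look("20",(150,225,270,345),(165,260,250,440),10,4)
goto([.6144,.0655,.17],90-6.8);goto([.6144,.0655,.17],-90-6.8);print(ctrl.get_obs()["q"])
E
```

```text
pos [0.6138 0.0652 0.189 ] shift [-0.0003  0.019   0.0005] turn [-1.300e-01 -8.323e+01  7.000e-02] t 35.1 open 0.0856 F [ 0.3 -0.7  0.1]
pos [0.6138 0.0652 0.189 ] shift [-0.0003  0.019   0.0005] turn [-7.000e-02  9.677e+01 -1.300e-01] t 35.1 open 0.0856 F [ 0.3 -0.7  0.1]
[-1.49721823e-02  6.20083955e-02  1.67467130e+00  5.78296755e-04
  1.40267862e+00 -1.45567325e-02]
```

View pics/s20.png

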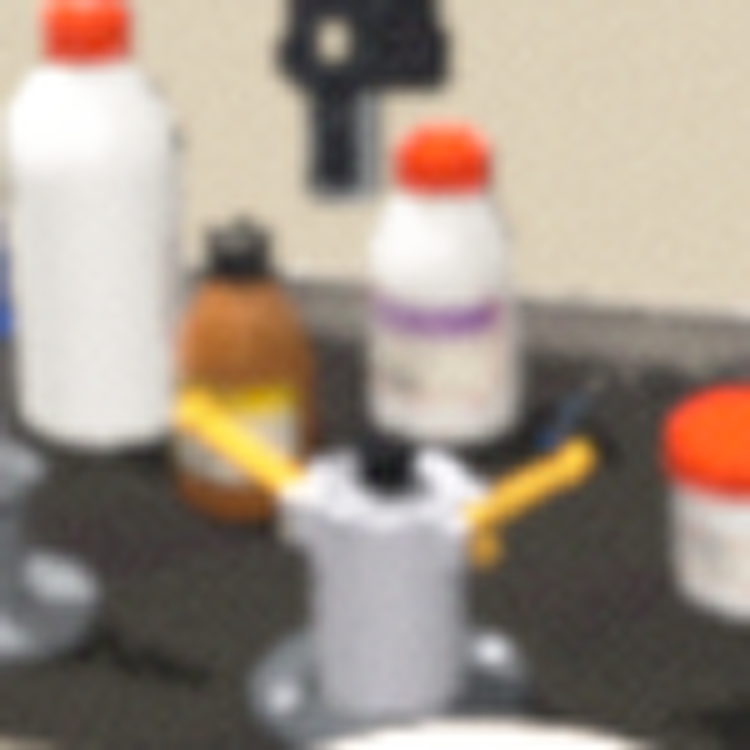

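arm_command:
  steps:
    - [[0,0.0,0],[0,-8.5,0],1]
    - [[0,0.0,0],[0,-17,0],1]
    - [[0,0.0,0],[0,-25.5,0],1]
    - [[0,0.0,0],[0,-34,0],1]
    - [[0,0.0,0],[0,-42,0],1]

```text
t: 35.6
tool_pos: [0.6124, 0.0652, 0.1859]
tool_rot: [-1.472, 0.652, -0.648]
contact_force: [-0.1, 0.5, 0.8]
opening: 0.0855
```

```bash
python3 - <<'E'
from look import *
goto([.6144,.0655,.18],90-6.8)
E
```

```text
pos [0.6124 0.0652 0.1859] shift [0.0011 0.0059 0.0017] turn [ 3.000e-02 -4.089e+01 -1.400e-01] t 35.6 open 0.0855 F [-0.1  0.5  0.8]
```

arm_command:
  steps:
    - [[0.001,0.0,0.001],[0,-8.5,0],1]
    - [[0.001,0.0,0.001],[0,-17,0],1]
    - [[0.001,0.0,0.001],[0,-25.5,0],1]
    - [[0.001,0.0,0.001],[0,-34,0],1]
    - [[0.001,0.0,0.001],[0,-41,0],1]

```text
t: 36.1
tool_pos: [0.6124, 0.0651, 0.1828]
tool_rot: [-1.569, 0.093, -0.082]
contact_force: [0.5, -0.3, 0.3]
opening: 0.0854
```

```bash
python3 - <<'E'
from look import *
goto([.6144,.0655,.15],90-6.8)
ps=look("21",(140,225,260,355),(165,260,250,440),8,4)
E
```

```text
pos [0.6124 0.0651 0.1828] shift [0.0021 0.0328 0.0006] turn [ 0.01  0.42 -0.39] t 36.1 open 0.0854 F [ 0.5 -0.3  0.3]
```

View pics/s21.png

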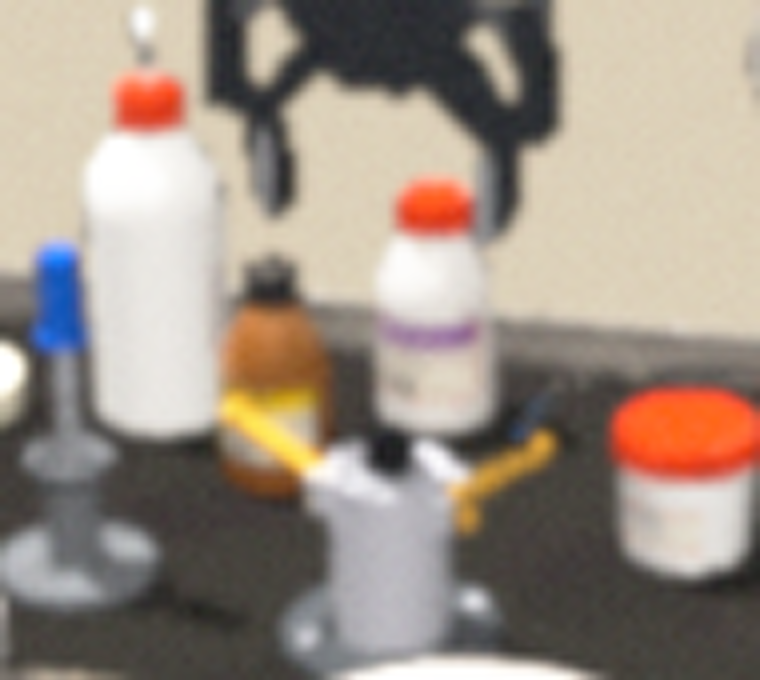

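arm_command:
  steps:
    - [[0.002,0.02,0.0004],[0,0.4,-0.4],1]
    - [[0.002,0.045,0.0004],[0,0.4,-0.4],1]
    - [[0.002,0.07,0.0004],[0,0.4,-0.4],1]
    - [[0.002,0.075,0.0004],[0,0.4,-0.4],1]
    - [[0.002,0.075,0.0004],[0,0.4,-0.4],1]

```text
t: 36.7
tool_pos: [0.6127, 0.0654, 0.106]
tool_rot: [-1.569, 0.101, -0.096]
contact_force: [0.3, -1.2, 0.8]
opening: 0.0854
```

```bash
python3 - <<'E'
from look import *
goto([.6144,.0655,.038],90-6.8)
ps=look("22",(140,225,260,355),(165,260,250,440),8,4)
E
```

```text
pos [0.6127 0.0654 0.106 ] shift [0.0019 0.068  0.0004] turn [ 0.03 -0.39 -0.2 ] t 36.7 open 0.0854 F [ 0.3 -1.2  0.8]
```

View pics/s22.png

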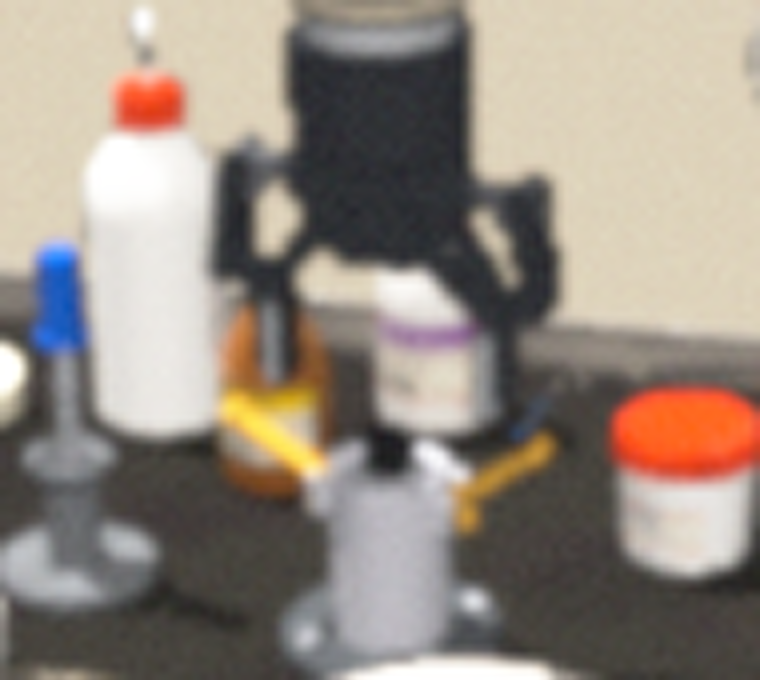

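arm_command:
  steps:
    - [[0.002,0.007,0.0004],[0,-0.4,-0.2],1]
    - [[0.002,0.014,0.0004],[0,-0.4,-0.2],1]
    - [[0.002,0.021,0.0004],[0,-0.4,-0.2],1]
    - [[0.002,0.028,0.0004],[0,-0.4,-0.2],1]
    - [[0.002,0.035,0.0004],[0,-0.4,-0.2],1]

```text
t: 37.3
tool_pos: [0.6174, 0.0654, 0.0746]
tool_rot: [-1.569, 0.088, -0.098]
contact_force: [-1.5, 0.2, 9.7]
opening: 0.0854
```

```bash
python3 - <<'E'
from look import *
goto([.6144,.0655,.038],90-6.8)
ps=look("23",(140,225,260,355),(165,260,250,440),8,4)
E
```

```text
pos [0.6174 0.0654 0.0746] shift [-0.0032  0.0366 -0.0003] turn [-0.    0.04  0.37] t 37.3 open 0.0854 F [-1.5  0.2  9.7]
```

View pics/s23.png

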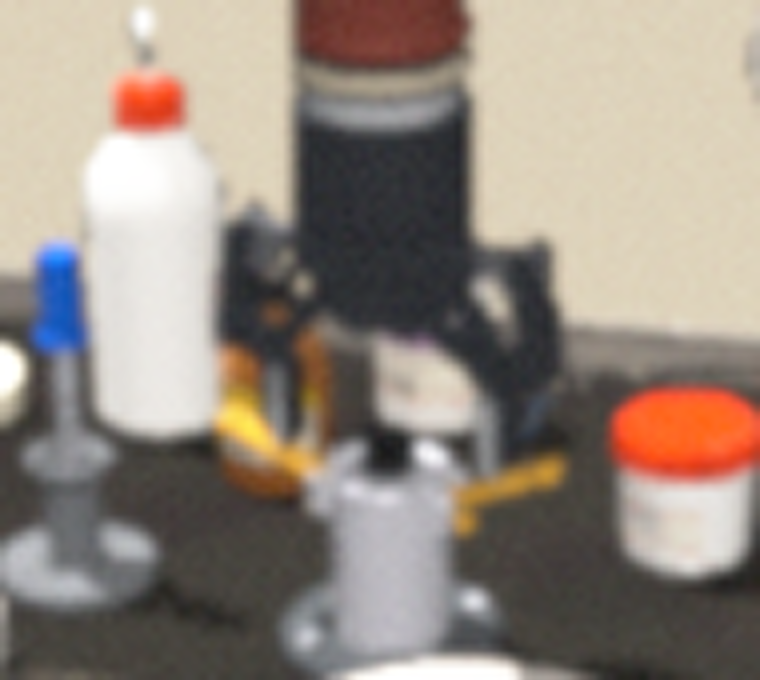

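arm_command:
  steps:
    - [[-0.002,0.007,0],[0,0,0.3],1]
    - [[-0.003,0.014,0],[0,0,0.3],1]
    - [[-0.003,0.021,0],[0,0,0.3],1]
    - [[-0.003,0.026,0],[0,0,0.3],1]
    - [[-0.003,0.026,0],[0,0,0.3],1]

```text
t: 37.9
tool_pos: [0.6174, 0.0655, 0.0505]
tool_rot: [-1.569, 0.087, -0.099]
contact_force: [1.7, -0.9, 7.6]
opening: 0.0855
```

```bash
python3 - <<'E'
from look import *
goto([.6144,.0655,.038],90-6.8)
ps=look("24",(140,225,260,355),(165,260,250,440),8,4)
E
```

```text
pos [0.6174 0.0655 0.0505] shift [-0.003   0.0125 -0.0004] turn [-0.03  0.03  0.43] t 37.9 open 0.0855 F [ 1.7 -0.9  7.6]
```

View pics/s24.png

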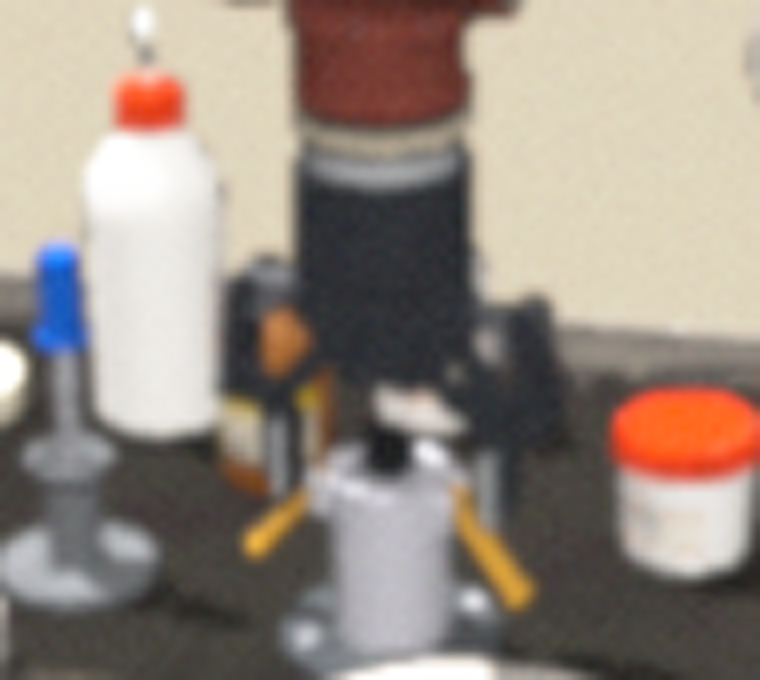

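arm_command:
  steps:
    - [[-0.003,0.004,0],[0,0,0.3],1]
    - [[-0.004,0.008,0],[0,0,0.3],1]
    - [[-0.004,0.011,0],[0,0,0.3],1]
    - [[-0.004,0.012,0],[0,0,0.3],1]

```text
t: 38.4
tool_pos: [0.6152, 0.0658, 0.0399]
tool_rot: [-1.568, 0.088, -0.098]
contact_force: [1.3, -0.3, 5.0]
opening: 0.0853
```

```bash
python3 - <<'E'
from look import *
goto([.6144,.0655,.038],90-6.8)
ps=look("25",(140,225,260,355),(165,260,250,440),8,4)
E
```

```text
pos [0.6152 0.0658 0.0399] shift [-0.0007  0.0019 -0.0004] turn [-0.04  0.02  0.35] t 38.4 open 0.0853 F [ 1.3 -0.3  5. ]
```

View pics/s25.png

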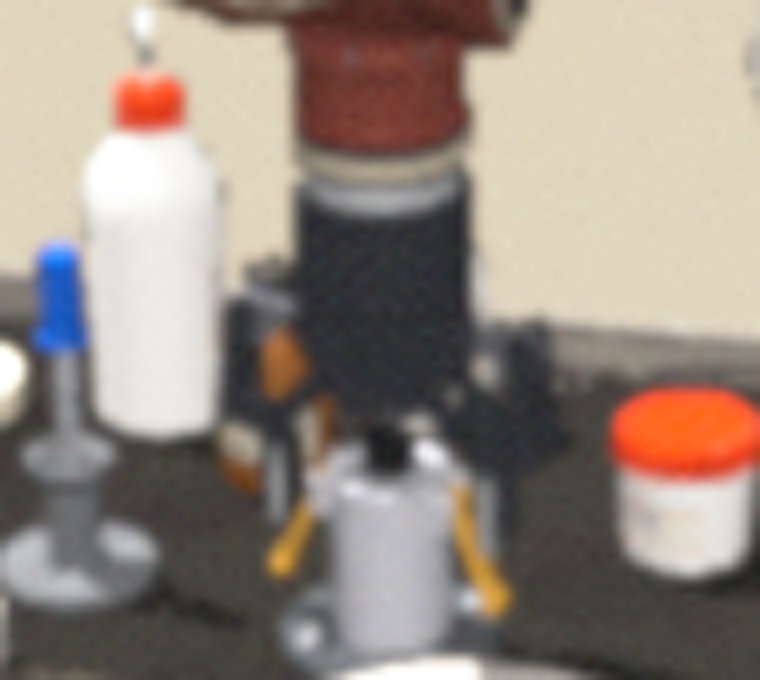

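Both arms are about 65–70° down together. Now close the fingers to press both home at once.

arm_command:
  steps:
    - [[-0.0005,0,-0.0002],[0,0,0],0.85]
    - [[-0.0005,0,-0.0002],[0,0,0],0.75]
    - [[-0.0005,0,-0.0002],[0,0,0],0.7]
    - [[-0.0005,0,-0.0002],[0,0,0],0.65]
    - [[-0.0005,0,-0.0002],[0,0,0],0.6]
  force: 40

```text
t: 39.0
tool_pos: [0.6152, 0.0649, 0.0414]
tool_rot: [-1.57, 0.087, -0.098]
contact_force: [-3.1, -3.1, 9.7]
opening: 0.0667
```

arm_command:
  steps:
    - [[0,0,0],[0,0,0],0.6]
    - [[0,0,0],[0,0,0],0.6]
    - [[0,0,0],[0,0,0],0.6]
    - [[0,0,0],[0,0,0],0.6]

```text
t: 39.4
tool_pos: [0.6152, 0.0649, 0.0415]
tool_rot: [-1.57, 0.087, -0.098]
contact_force: [-0.8, 0.9, 4.1]
opening: 0.0662
```

```bash
python3 - <<'E'
from look import *
goto([.6144,.0655,.038],90-6.8)
ps=look("26",(140,225,260,355),(165,260,250,440),8,4)
E
```

```text
pos [0.6152 0.0649 0.0415] shift [-0.0009  0.0035  0.0005] turn [0.07 0.04 0.4 ] t 39.4 open 0.0662 F [-0.8  0.9  4.1]
```

View pics/s26.png

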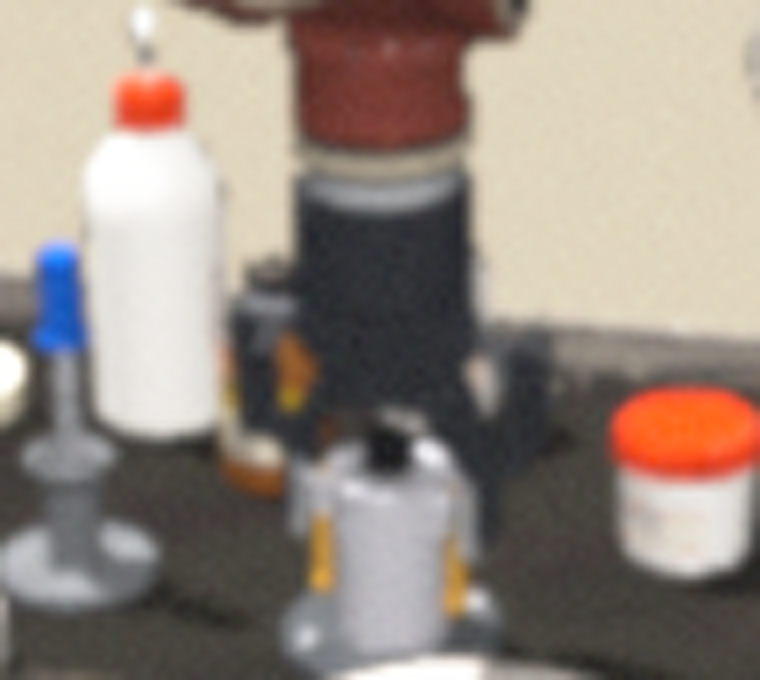

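arm_command:
  steps:
    - [[0,0,0],[0,0,0],1]
    - [[0,0,0],[0,0,0],1]
    - [[0,0,0],[0,0,0],1]
    - [[0,0,0],[0,0,0],1]

```text
t: 39.9
tool_pos: [0.615, 0.0649, 0.0411]
tool_rot: [-1.57, 0.088, -0.098]
contact_force: [0.6, -0.6, -0.4]
opening: 0.0854
```

arm_command:
  steps:
    - [[0,-0.02,0],[0,0,0],1]
    - [[0,-0.05,0],[0,0,0],1]
    - [[0,-0.09,0],[0,0,0],1]
    - [[0,-0.14,0],[0,0,0],1]
    - [[0,-0.18,0],[0,0,0],1]

```text
t: 40.4
tool_pos: [0.6141, 0.0653, 0.2239]
tool_rot: [-1.57, 0.086, -0.099]
contact_force: [0.7, 0.5, 0.7]
opening: 0.085
```

arm_command:
  steps:
    - [[-0.1,0,-0.01],[0,0,0],1]
    - [[-0.15,0,-0.02],[0,0,0],1]
    - [[-0.2,0,-0.03],[0,0,0],1]
    - [[-0.2,0,-0.03],[0,0,0],1]
    - [[-0.2,0,-0.03],[0,0,0],1]

```text
t: 40.9
tool_pos: [0.4071, 0.0593, 0.2208]
tool_rot: [-1.57, 0.086, -0.098]
contact_force: [0.2, -0.6, -1.1]
opening: 0.0855
```

```bash
python3 - <<'E'
from look import *
print(ctrl.get_obs()["tool_pos"],ctrl.get_obs()["t"])
ps=look("27",(160,230,240,350),(165,270,200,360),7,5)
save(ps["side"],"s27full.png",(140,300,190,480),2.7)
save(ps["top"],"t27c.png",(150,220,250,350),7)
E
```

```text
[0.40705097 0.05928434 0.22082716] 40.9
```

View pics/s27.png

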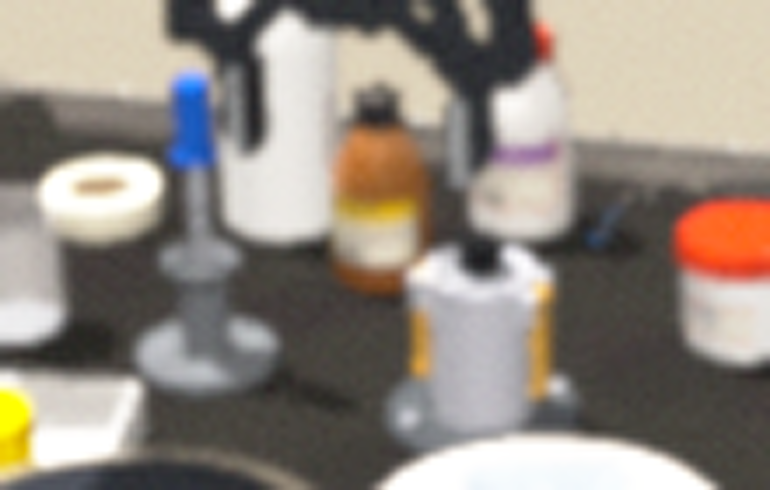

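View pics/t27.png

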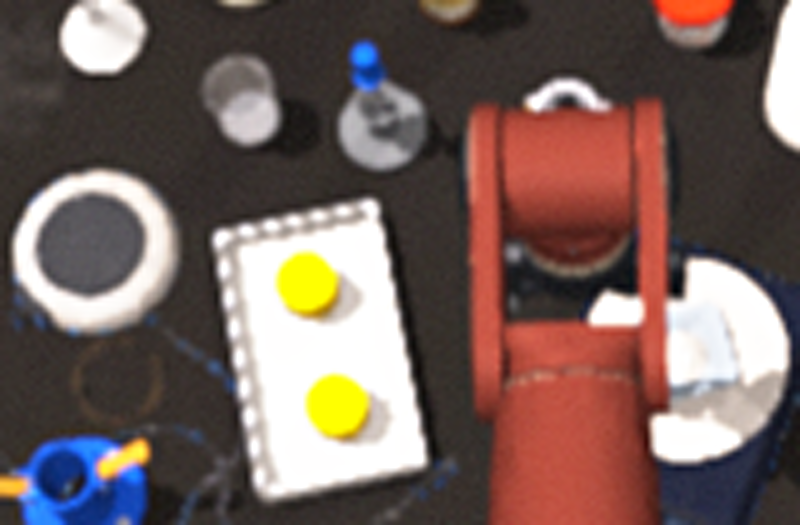

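View pics/s27full.png

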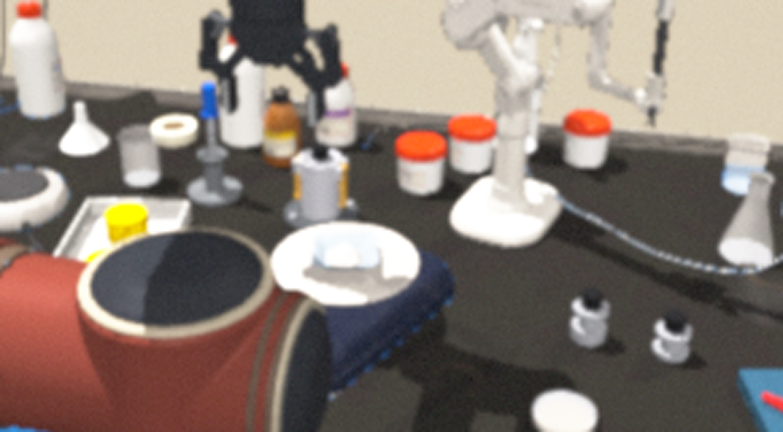

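```bash
python3 -c "
from station import ctrl
print(ctrl.finish_job())"
```

```text
the job is handed in; nothing more can be done
None
```

The job is done and handed in at about 41 s, with no sign of a fault in the last pictures.

**What I did:**
- **Covers:** the long and short plugs were covered; the medium plug had none. Both covers are in the white tray.
- **Depth:** the rod touched bottom with the gripper tip at 0.153 m. That puts the floor at z ≈ 0.035, 50 mm below the rim, so the long plug was the right one. The rod went back into its stand to the same height it came from.
- **Plug:** the long plug went into the bore without jamming. It touched the floor at the expected height, with its shoulder level with the rim.
- **Cam arms:** I pushed both arms down together with the open fingers, then closed the fingers on them until both stopped.

**Last checks:**
- The side picture shows both arms hanging straight down beside the tube and the plug flush.
- The rod stands upright, both covers are in the tray, and the amber bottle, the flask and the blue look-alike were not touched.
- The gripper stopped on the arms at a reading of 66 mm, where 68 mm is expected. It read 1–2.5 mm low on every part of known size, so I take the arms as fully home.
- The two cameras disagreed on the coupler's position by about 2 mm in y and 4–5 mm in x. I settled x by touching both sides of the bore with the rod, and y by lining the plug up with the tube in one picture.

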